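Wind the screw lift up to its index

ROBOT

A 6-joint arm with a two-finger parallel gripper is mounted at the origin on a cart in front of the work surface, level with it; the furniture and walls round the work are solid. World frame = base frame: x ahead of the robot, y to its left, z up, the work surface at z = 0. Lengths are in m, angles in rad, forces in N, time in s.
With the tool pointing down it reaches from about 0.35 to 0.8 m from the base axis. Payload 7.3 kg.
Tool frame: the origin (TCP) lies midway between the tips of the shut fingers; the grasp point (between the pads) lies ctrl.grasp_offset behind it (ctrl.grasp_offset is the distance from the TCP to the grasp point, in m); y points along the fingers, x is the direction in which the jaws open and shut, and the axes are right-handed (so a half turn about y gives the same grasp; the last joint's range is limited). The gripper opens to 85 mm and grips with 20 to 120 N. Pads are 22 mm wide; open, the fingers measure 114 mm over their backs; the gripper's body (76 mm by 85 mm) begins 54 mm behind the grasp point. The pads swing forward as they close: fully open they stand 13 mm farther back than shut.
Start: joints at [1.058, 0.342, 1.524, -0, 1.275, -0.146], TCP at [0.188, 0.49, 0.231] pointing down, gripper open.
Joint ranges: [-2.53, 2.53], [-0.77, 2.02], [0.04, 2.7], [-1, 4.14], [0.28, 2.66], [-3.11, 3.11]. Speed limits (rad/s): [2.57, 2.57, 3.14, 3.14, 3.14, 3.14].

INTERFACE

Orientations are given as a 3x3 rotation matrix whose columns are the frame's x, y, z axes.
In Python, from bench import ctrl, viewer gives the robot as it stands.
- The arm moves only by the tool play_rows, never from a script. Its argument "moves" is a list of rows, each an object with "translation": the shift along the world's x, y, z in m, a list of three; "delta_rot": the turn, a rotation vector about the world's x, y, z in degrees, a list of three; "jaw": the opening, from 0 (shut) to 1 (fully open). In form: [{"translation": [tx, ty, tz], "delta_rot": [ax, ay, az], "jaw": jaw}, ...]. A call has 1 to 8 rows; each row is the pose to reach, as a shift and turn from the pose commanded when the call began; what a row does not reach only later rows make up. A row lasts 1/12 s, in which the tool goes at most 41.7 mm and 7.16 degrees, less where a joint would pass 70% of its speed; a pose out of reach is approached as far as the arm can. A call with a gripper value outside its range is refused whole. The fingers move at their own pace and stop on an object; "squeeze" is the grip in N (left out, the last holds). Time passes only in rows, so rows that repeat a pose let the fingers close. It gives the time, the measured TCP pose, the force and the opening at its end, in the units of the state.
- ctrl.get_state(): the state, without advancing time (a new reading comes with each control period).
- viewer.get_image(name): name is "scene" or "top" or "wrist"; returns a dict with "img" (480x640x3 uint8, red, green, blue), "mtx" (3x3 intrinsics, pixels), "R" (3x3) and "t" (3): a world point X has camera coordinates R X + t. Camera axes: x right, y down, z forward; pixel columns grow to the right and rows downward; lengths in m; the calibration is good to about 2 mm. A picture is of the moment at which its call begins. There is no depth.
- ctrl.job_done(): hands the job in, once; it reports no verdict.
The state is a dict: "time": time; "q": joint angles; "joint_velocities": joint speeds; "joint_torque": joint torques, N m; "position": TCP position; "orientation": TCP orientation; "force": force on the tool from outside, world axes, zero at the start; "torque": the same for the moment, N m; "gripper_width": finger opening in m.
Only numpy, scipy, OpenCV 4.12 (cv2) and the standard library are available. Lean on these libraries where they do the work, as an engineer would, in place of code of your own. Each camera call takes 0.05 s, during which the arm holds its last target.

TASK

The coil on the deck of the small screw lift has to come up to its set height: fit the loose crank handle fully down on the square shaft of the lift, feeling gently for the position in which the socket slips over the square, and never forcing it. Then wind it clockwise by its handle until the top of the lift's deck is level with the top of the index finger on the gauge rod. Let go and leave the crank on the shaft, the coil still standing on the deck; leave the tape measure, the thread tape and the jar of seals where they are.

Things in the scene. Friction and masses are not known exactly. Their poses are not given: they have to be found in the camera images.
- shaft_top (a point): Top centre of the upright drive shaft, 157 mm above the table, 20 mm above the collar: a 16 x 16 mm square 15 mm tall with a round tapered nose (5 mm tall, 15.6 to 10 mm across) on top. The axes given are the stand's: they do NOT tell how the square is turned, which differs at every start and must be felt or seen. It turns stiffly (about 0.22 N m) and stays where it is left.
- crank_boss (a point): Centre of the square boss of the loose crank (dark steel, 0.32 kg, standing on the table, socket down), 45 mm above the hub's underside. x along the arm from hub to handle, z up. Boss 24 x 24 x 36 mm tall, sides parallel to the axes; below it the hub block 34 x 34 x 27 mm. Arm 16 mm wide, its top 24 mm above the underside.
- crank_mouth (a point): Centre of the square socket's mouth in the underside of the crank's hub, 45 mm below crank_boss. Socket 18 mm wide, 21 mm deep, sides parallel to crank_boss's axes. With the crank fully down this point lies on the collar, 20 mm below shaft_top.
- crank_handle (a point): centre of the crank's upright handle: a black plastic sleeve 22 mm across and 46 mm tall that spins freely on its steel pin (the pin ends 5 mm above the sleeve), 60 mm from the crank's axis along +x, its centre 52 mm above the underside of the hub.
- lift_deck (a joint): height of the lift's deck in m: 0 when the top of its aluminium plate (90 x 90 mm, on the side of the columns where the gauge rod stands, carrying the black coil) is 50 mm above the table; grows upwards. Moved only by the screw.
- lift_index (a joint): height of the index in m, on the same scale as lift_deck: when the two numbers are equal the plate's top is level with the top of the index finger. The index is a dark collar with a short finger pointing at the plate's edge, clamped on a thin upright rod at the side of the deck; do not shift it.
- tape_measure: yellow tape measure, 34 x 79 x 57 mm, origin at its underside; a bystander
- thread_tape: white roll of thread tape, 54 mm across, 15 mm tall, origin at its underside; a bystander
- seal_jar: clear jar with a black lid, 58 mm across, 56 mm tall, origin at its underside; a bystander
- deck_edge (a point): point on the top edge of the deck's plate next to the index finger; rises with the deck
- index_tip (a point): tip of the index finger, on its top face, 1.5 mm beside the plate's edge; the deck is to be wound up until deck_edge is as high as this point
- lift: The screw lift, a grey steel stand fixed to the table; origin on the table under its screw axis, x from the deck towards the columns, z up. Base 165 x 150 x 12 mm, two guide columns, a grey bridge 42 (x) x 104 (y) mm, top at 131 mm, on it a round collar 28 mm across, top at 137 mm, from which the bare square shaft stands up. Clockwise turns (from above) raise the deck 10 mm a turn.
- deck_coil: small black coil, 30 x 36 x 46 mm, standing loose on the deck's plate and raised with it; origin at its underside
- table_push_handle: The table's fixed tubular push handle (light grey) that rises at the table's right-hand side; the arm has to come round it, in front of the table.
Not all that is in view belongs to the job. Several things have the shape of the deck_coil; the one meant has the colours described above.

How it is judged:
By the outcome, as a careful person would: the job done as asked, in the order asked, and still so for the second after the job is handed in, with the robot touching nothing.
It also fails if it takes over 72 s, if anything falls off the work surface, if the arm or the gripper's body presses on something with over 40 N, if the wrist force passes 120 N, or if a joint passes its speed limit or range.

## Working session

There is one attempt and no reset: what is moved stays moved. The work goes in short steps, Python scripts to look and compute and a tool call to move; the robot and the scene stay as the last step left them, time stands still between calls to the robot, and variables do not carry over. Pictures are saved under pics/ and viewed, and the job is handed in when it is done.

Besides the shell and the picture viewer there is one more tool, called after "Request:" in YAML: its name, and indented under it one key for each argument. play_rows: Moves the arm, as the interface text tells. Its arguments: {"type":"object","properties":{"moves":{"type":"array"},"squeeze":{"type":"number"}},"required":["moves"]}

```bash
ls; mkdir -p pics; python3 - <<'E'
from bench import ctrl, viewer
import cv2
print(ctrl.get_state(), ctrl.grasp_offset)
for n in ["scene","top","wrist"]:
    d=viewer.get_image(n); cv2.imwrite(f"pics/{n}0.png",d["img"][:,:,::-1]); print(n,d["mtx"],d["R"],d["t"])
E
```

```text
pics
{'time': 0.0, 'q': array([ 1.05797587e+00,  3.42696671e-01,  1.52502247e+00,  2.46172047e-05,
        1.27539256e+00, -1.45970051e-01]), 'joint_velocities': array([ 0.00086506,  0.00062575,  0.00101289, -0.00136815,  0.00085657,
        0.00025156]), 'joint_torque': array([ 4.00692106e-04, -4.33681548e+01, -2.46010423e+01, -1.81739429e-04,
        7.98751717e-03, -2.17041719e-05]), 'position': array([0.18806457, 0.48973109, 0.23063757]), 'orientation': array([[ 3.58683321e-01, -7.65823898e-04, -9.33458992e-01],
       [ 9.33458101e-01, -1.31209184e-03,  3.58684055e-01],
       [-1.49947275e-03, -9.99998846e-01,  2.44239063e-04]]), 'force': array([ 0.87146105, -0.44731677,  0.72573811]), 'torque': array([ 0.0073564 ,  0.00869397, -0.03027439]), 'gripper_width': 0.08525635734652094} 0.0187
scene [[613.19847194   0.         319.93754823]
 [  0.         613.19847194 235.83393332]
 [  0.           0.           1.        ]] [[ 0.4372338  -0.89930096  0.009186  ]
 [-0.51575365 -0.25909723 -0.81661912]
 [ 0.73676643  0.35231577 -0.57710383]] [-0.34478378  0.15550155  0.96238199]
top [[442.84175002   0.         321.63890265]
 [  0.         442.84175002 234.74247381]
 [  0.           0.           1.        ]] [[ 0.01533028 -0.99926554  0.03511919]
 [-0.98068066 -0.02187693 -0.19438836]
 [ 0.19501389 -0.03146069 -0.98029578]] [-0.11833588  0.49097326  0.93863456]
wrist [[412.30079818   0.         320.43264018]
 [  0.         412.30079818 237.92381365]
 [  0.           0.           1.        ]] [[ 3.58772464e-01  9.33424812e-01 -6.63091574e-04]
 [ 8.95805994e-01 -3.44113427e-01  2.81278456e-01]
 [ 2.62324111e-01 -1.01508966e-01 -9.59625964e-01]] [-0.52480249 -0.03697784  0.37945997]
```

View pics/scene0.png

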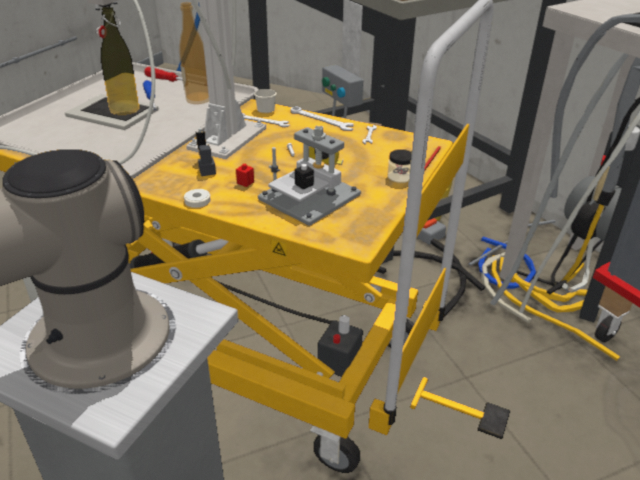

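View pics/top0.png

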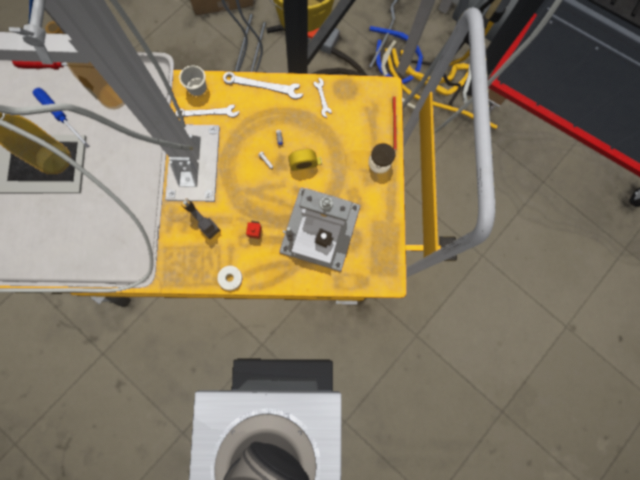

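View pics/wrist0.png

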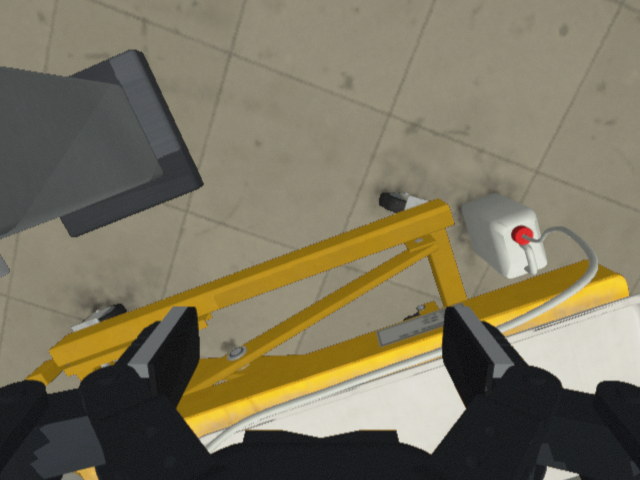

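```bash
cat > h.py <<'E'
import numpy as np, cv2, json
from bench import ctrl, viewer
def snap(n,tag):
    d=viewer.get_image(n); cv2.imwrite(f"pics/{tag}.png",d["img"][:,:,::-1])
    np.savez(f"pics/{tag}.npz",mtx=d["mtx"],R=d["R"],t=d["t"]); return d
def crop(tag,x0,y0,x1,y1,k,out):
    im=cv2.imread(f"pics/{tag}.png")[y0:y1,x0:x1]; cv2.imwrite(f"pics/{out}.png",cv2.resize(im,None,fx=k,fy=k,interpolation=cv2.INTER_CUBIC))
def ray(tag,u,v):
    d=np.load(f"pics/{tag}.npz"); R=d["R"]; c=-R.T@d["t"]; r=R.T@np.linalg.solve(d["mtx"],[u,v,1.]); return c,r/np.linalg.norm(r)
def onz(tag,u,v,z):
    c,r=ray(tag,u,v); return c+r*(z-c[2])/r[2]
def tri(*obs):
    A=np.zeros((3,3));b=np.zeros(3);rs=[]
    for o in obs:
        c,r=ray(*o);P=np.eye(3)-np.outer(r,r);A+=P;b+=P@c;rs.append((P,c))
    X=np.linalg.solve(A,b); return X,[np.linalg.norm(P@(X-c)) for P,c in rs]
def proj(tag,X):
    d=np.load(f"pics/{tag}.npz"); p=d["mtx"]@(d["R"]@np.asarray(X)+d["t"]); return p[:2]/p[2]
E
python3 - <<'E'
from h import *
snap("scene","s1");snap("top","t1")
crop("s1",170,100,430,240,3,"s1c");crop("t1",160,120,420,310,3,"t1c")
for n,p,z in [("boss",(207,226),.06),("hand",(188,205),.07),("shaft",(327,204),.157),("tape",(303,159),.05),("jar",(382,155),.056)]: print(n,onz("t1",*p,z))
E
```

```text
boss [0.50514981 0.14371128 0.06      ]
hand [0.54914334 0.18578005 0.07      ]
shaft [ 0.53529857 -0.1155085   0.157     ]
tape [ 0.67045341 -0.06331778  0.05      ]
jar [ 0.68317972 -0.24574691  0.056     ]
```

View pics/s1c.png

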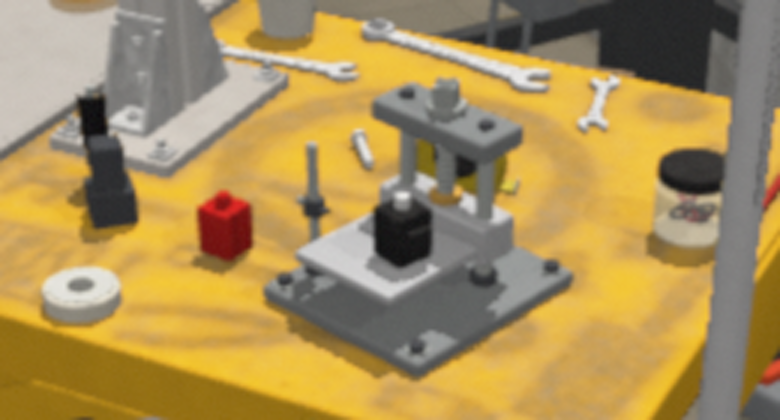

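View pics/t1c.png

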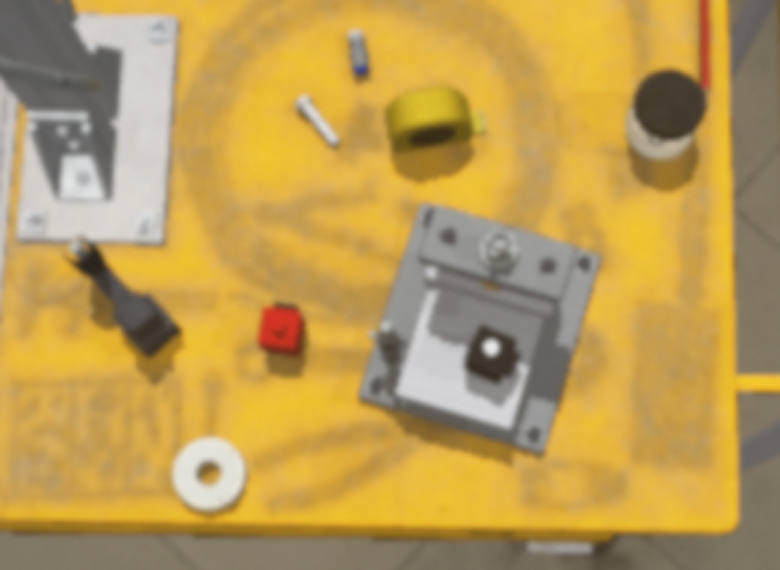

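Request:
play_rows:
  moves:
    - {"translation": [0.02, -0.03, 0.02], "delta_rot": [0, 0, -7], "jaw": 1}
    - {"translation": [0.05, -0.065, 0.04], "delta_rot": [0, 0, -14], "jaw": 1}
    - {"translation": [0.08, -0.1, 0.05], "delta_rot": [0, 0, -21], "jaw": 1}
    - {"translation": [0.105, -0.13, 0.06], "delta_rot": [0, 0, -28], "jaw": 1}
    - {"translation": [0.13, -0.16, 0.06], "delta_rot": [0, 0, -35], "jaw": 1}
    - {"translation": [0.155, -0.19, 0.06], "delta_rot": [0, 0, -42], "jaw": 1}
    - {"translation": [0.175, -0.22, 0.06], "delta_rot": [0, 0, -49], "jaw": 1}
    - {"translation": [0.19, -0.25, 0.06], "delta_rot": [0, 0, -56], "jaw": 1}

```text
time: 0.92
position: [0.3798, 0.238, 0.2914]
orientation: [[0.976, 0.001, -0.218], [0.218, -0.0, 0.976], [0.001, -1.0, -0.0]]
force: [0.6, 0.2, 0.1]
gripper_width: 0.0854
```

```bash
python3 - <<'E'
from h import *
s=ctrl.get_state();print(s["time"],s["position"],s["orientation"].round(3),s["q"].round(3),s["force"])
d=snap("wrist","w2");print("cam",-d["R"].T@d["t"],d["R"][2])
E
```

```text
0.9167 [0.37983914 0.23800369 0.29138087] [[ 0.976  0.001 -0.218]
 [ 0.218 -0.     0.976]
 [ 0.001 -1.    -0.   ]] [ 0.389  0.154  1.609 -0.     1.378  0.169] [0.55805211 0.2181441  0.11823726]
cam [0.36439239 0.30772267 0.43484212] [ 0.06317406 -0.27359729 -0.95976745]
```

View pics/w2.png

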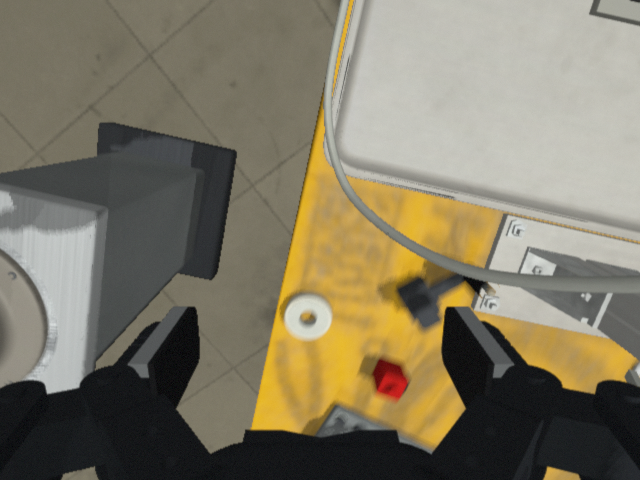

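```bash
python3 - <<'E'
from h import *
crop("t1",0,0,260,300,2,"tl"); crop("s1",60,0,300,220,3,"sl")
E
```

```text
(no output)
```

View pics/tl.png

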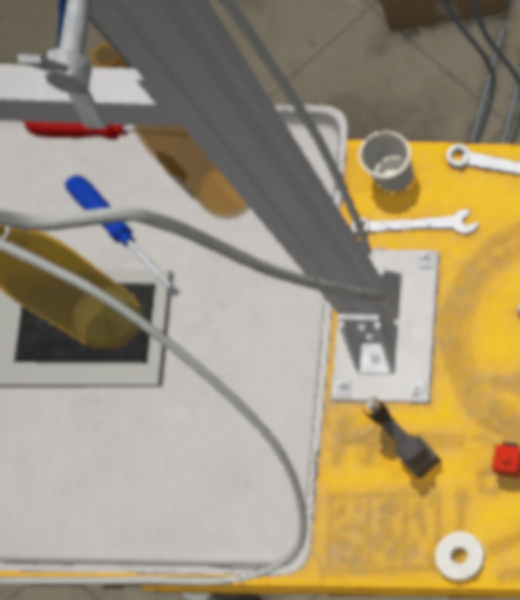

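View pics/sl.png

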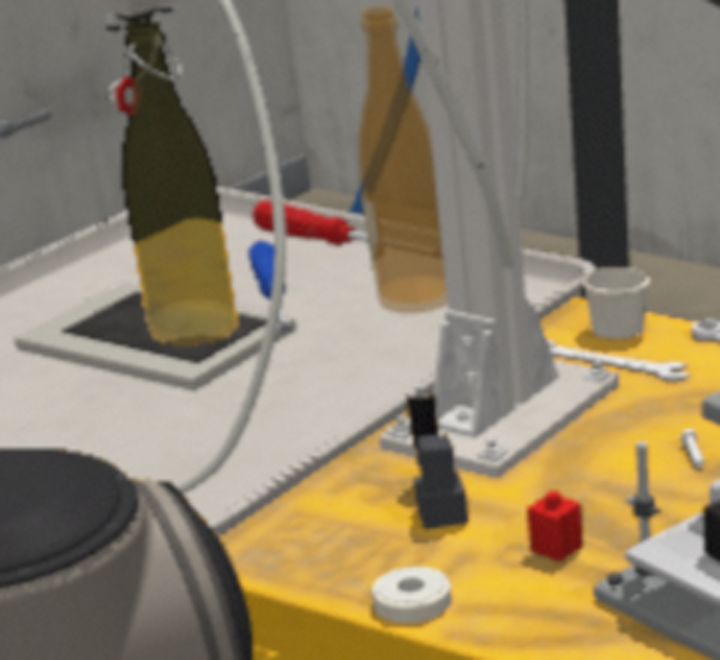

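```bash
python3 - <<'E'
from h import *
W=np.array([(327,100),(333,150),(350,195),(380,228),(420,252),(470,272),(540,285),(620,285)],float)
S=np.array([(135,0),(148,50),(153,80),(147,115),(137,145),(123,162)],float)
def dense(A): return np.concatenate([np.linspace(a,b,40) for a,b in zip(A[:-1],A[1:])])
for p in [(152,255),(151,265),(140,225),(120,197),(100,178),(75,158),(40,135)]:
    for tag,C in (("w2",W),("s1",S)):
        r=[(max(e),X,q) for q in dense(C) for X,e in [tri(("t1",*p),(tag,*q))]]
        m=min(r,key=lambda a:a[0]); print(p,tag,m[0].round(4),m[1].round(3),m[2].round())
E
```

```text
(152, 255) w2 0.0002 [0.43  0.236 0.121] [381. 229.]
(152, 255) s1 0.0 [0.403 0.173 0.303] [148.  52.]
(151, 265) w2 0.0 [0.412 0.246 0.094] [359. 205.]
(151, 265) s1 0.0001 [0.412 0.244 0.1  ] [139. 140.]
(140, 225) w2 0.0001 [0.475 0.238 0.194] [469. 271.]
(140, 225) s1 0.0006 [0.471 0.231 0.214] [153.  80.]
(120, 197) w2 0.0001 [0.515 0.259 0.244] [593. 285.]
(120, 197) s1 0.0002 [0.532 0.285 0.184] [153.  80.]
(100, 178) w2 0.0169 [0.528 0.274 0.266] [620. 285.]
(100, 178) s1 0.0 [0.612 0.392 0.05 ] [147. 114.]
(75, 158) w2 0.0403 [0.53  0.288 0.297] [620. 285.]
(75, 158) s1 0.0 [ 0.717  0.54  -0.109] [138. 143.]
(40, 135) w2 0.0659 [0.521 0.302 0.346] [620. 285.]
(40, 135) s1 0.0005 [ 0.855  0.753 -0.29 ] [123. 162.]
```

Request:
play_rows:
  moves:
    - {"translation": [0.01, -0.04, 0.0], "delta_rot": [0, 0, 7], "jaw": 1}
    - {"translation": [0.02, -0.08, 0.0], "delta_rot": [0, 0, 14], "jaw": 1}
    - {"translation": [0.03, -0.12, 0.0], "delta_rot": [0, 0, 21], "jaw": 1}
    - {"translation": [0.04, -0.16, 0.0], "delta_rot": [0, 0, 28], "jaw": 1}
    - {"translation": [0.05, -0.2, 0.0], "delta_rot": [0, 0, 35], "jaw": 1}
    - {"translation": [0.06, -0.24, 0.0], "delta_rot": [0, 0, 42], "jaw": 1}
    - {"translation": [0.07, -0.28, 0.0], "delta_rot": [0, 0, 49], "jaw": 1}
    - {"translation": [0.08, -0.315, 0.0], "delta_rot": [0, 0, 56], "jaw": 1}

```text
time: 1.63
position: [0.4468, -0.0313, 0.2914]
orientation: [[0.484, 0.0, -0.875], [0.875, 0.0, 0.484], [0.0, -1.0, -0.0]]
force: [0.7, -0.2, 0.1]
gripper_width: 0.0854
```

```bash
python3 - <<'E'
from h import *
s=ctrl.get_state();print(s["time"],s["position"],s["q"].round(3))
d=snap("wrist","w3");print("cam",-d["R"].T@d["t"])
E
```

```text
1.6333 [ 0.44679647 -0.03132542  0.29143501] [-0.242  0.154  1.609  0.     1.378 -1.308]
cam [0.38459011 0.00328117 0.43491658]
```

View pics/w3.png

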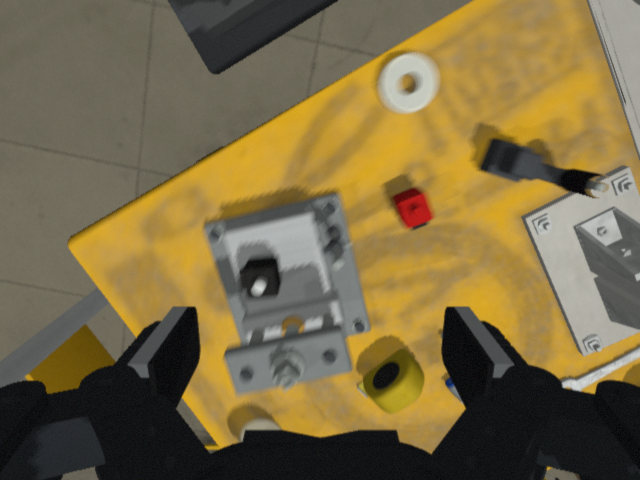

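```bash
python3 - <<'E'
from h import *
snap("wrist","w4")
crop("w4",220,320,360,400,5,"w4a");crop("w4",460,120,640,220,4,"w4b")
E
```

```text
(no output)
```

View pics/w4a.png

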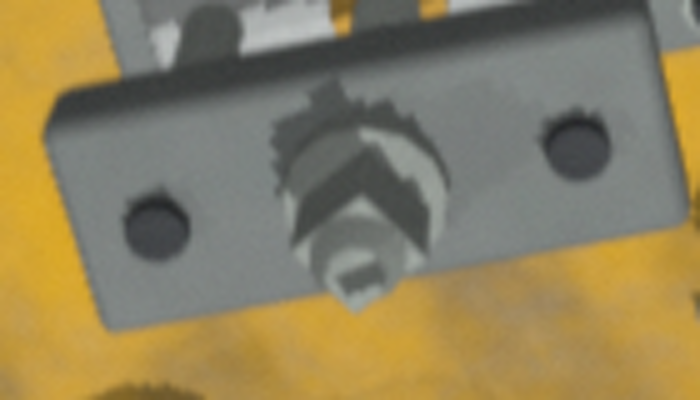

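View pics/w4b.png

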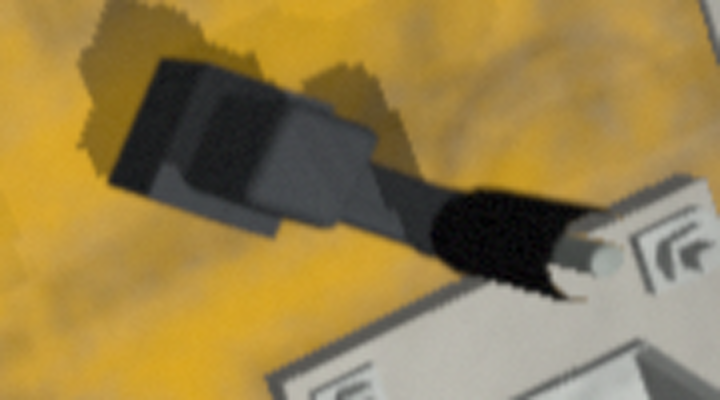

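Request:
play_rows:
  moves:
    - {"translation": [0.03, -0.026, -0.02], "delta_rot": [0, 0, 0], "jaw": 1}
    - {"translation": [0.06, -0.052, -0.04], "delta_rot": [0, 0, 0], "jaw": 1}
    - {"translation": [0.09, -0.08, -0.055], "delta_rot": [0, 0, 0], "jaw": 1}
    - {"translation": [0.1, -0.09, -0.06], "delta_rot": [0, 0, 0], "jaw": 1}
    - {"translation": [0.1, -0.09, -0.06], "delta_rot": [0, 0, 0], "jaw": 1}

```text
time: 2.15
position: [0.5481, -0.1217, 0.2281]
orientation: [[0.491, -0.003, -0.871], [0.871, 0.001, 0.491], [-0.001, -1.0, 0.003]]
force: [-1.5, 0.9, -0.3]
gripper_width: 0.0854
```

```bash
python3 - <<'E'
from h import *
snap("wrist","w5")
s=ctrl.get_state();print(s["time"],s["position"],s["q"].round(3))
crop("w5",220,170,420,320,4,"w5a")
E
```

```text
2.2 [ 0.54709717 -0.12014157  0.2293277 ] [-0.353  0.41   1.426  0.     1.309 -1.411]
```

View pics/w5.png

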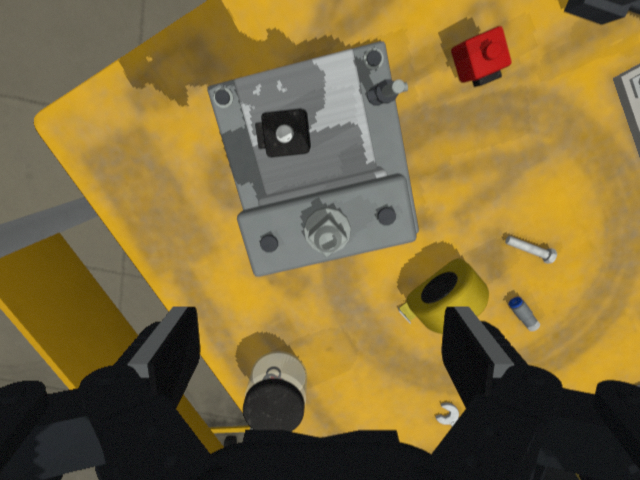

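View pics/w5a.png

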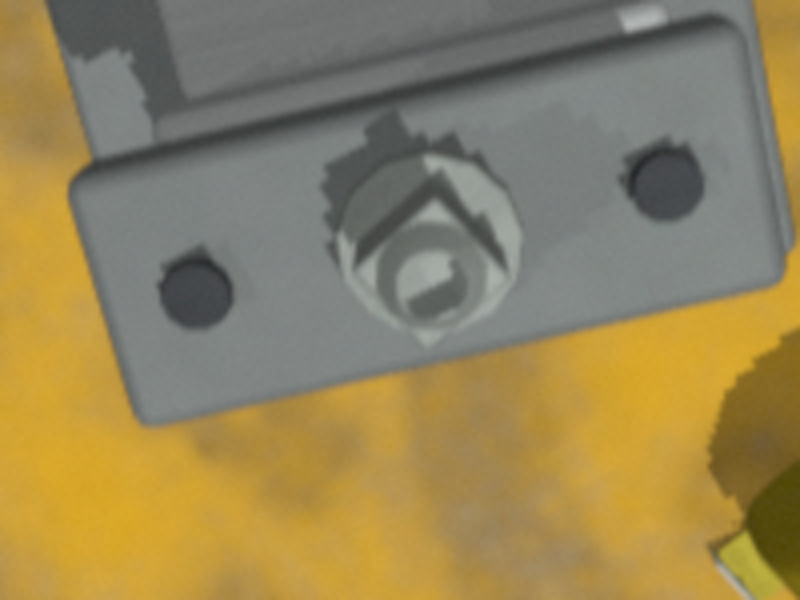

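```bash
python3 - <<'E'
from h import *
c=[onz("w5",220+u/4,170+v/4,.152) for u,v in [(435,197),(512,268),(430,345),(350,262)]]
for p in c: print(p.round(4))
print("ctr",np.mean(c,0)); 
for i in range(4):
    e=c[(i+1)%4]-c[i]; print(np.linalg.norm(e).round(4),np.degrees(np.arctan2(e[1],e[0])).round(1))
for i in (0,1):
    e=c[i+2]-c[i]; print("diag",np.linalg.norm(e).round(4),np.degrees(np.arctan2(e[1],e[0])).round(1))
n5=(220+432/4,170+285/4)
print("nose",onz("w5",*n5,.157),tri(("w5",*n5),("w4",220+360/5,320+281/5)))
# boss top in w4: center of boss top face, table z .063
for u,v,z in [(300,160,.063),(160,60,.027),(112,183,.027),(605,258,.080)]: print(onz("w4",460+u/4,120+v/4,z))
E
```

```text
[ 0.5352 -0.1087  0.152 ]
[ 0.5493 -0.1043  0.152 ]
[ 0.5535 -0.1197  0.152 ]
[ 0.5375 -0.1235  0.152 ]
ctr [ 0.54386006 -0.11405293  0.152     ]
0.0148 17.3
0.016 -74.6
0.0165 -166.9
0.0149 98.8
diag 0.0214 -31.0
diag 0.0225 -121.6
nose [ 0.5446186  -0.11453782  0.157     ] (array([ 0.54396783, -0.11381399,  0.16040015]), [np.float64(0.0003851623407113011), np.float64(0.0003851623407113332)])
[0.50954568 0.14682504 0.063     ]
[0.48307907 0.13999757 0.027     ]
[0.5049151  0.11892578 0.027     ]
[0.55497013 0.19052024 0.08      ]
```

Request:
play_rows:
  moves:
    - {"translation": [-0.01, 0.03, 0.0], "delta_rot": [0, 0, 7], "jaw": 0.8}
    - {"translation": [-0.025, 0.065, 0.0], "delta_rot": [0, 0, 14], "jaw": 0.7}
    - {"translation": [-0.04, 0.1, 0.0], "delta_rot": [0, 0, 21], "jaw": 0.6}
    - {"translation": [-0.045, 0.135, 0.0], "delta_rot": [0, 0, 28], "jaw": 0.6}
    - {"translation": [-0.045, 0.17, 0.0], "delta_rot": [0, 0, 35], "jaw": 0.6}
    - {"translation": [-0.045, 0.2, 0.0], "delta_rot": [0, 0, 42], "jaw": 0.6}
    - {"translation": [-0.045, 0.23, 0.0], "delta_rot": [0, 0, 49], "jaw": 0.6}
    - {"translation": [-0.045, 0.25, 0.0], "delta_rot": [0, 0, 56], "jaw": 0.6}

```text
time: 2.87
position: [0.5002, 0.1339, 0.2324]
orientation: [[-0.457, 0.001, -0.889], [0.889, 0.001, -0.457], [0.001, -1.0, -0.001]]
force: [0.5, -0.3, -0.1]
gripper_width: 0.0513
```

Request:
play_rows:
  moves:
    - {"translation": [0, 0.006, -0.01], "delta_rot": [0, 0, 7], "jaw": 0.6}
    - {"translation": [0, 0.008, -0.02], "delta_rot": [0, 0, 14], "jaw": 0.6}
    - {"translation": [0, 0.008, -0.02], "delta_rot": [0, 0, 17], "jaw": 0.6}
    - {"translation": [0, 0.008, -0.02], "delta_rot": [0, 0, 17], "jaw": 0.6}

```text
time: 3.2
position: [0.5004, 0.1396, 0.2116]
orientation: [[-0.694, -0.001, -0.72], [0.72, 0.0, -0.694], [0.001, -1.0, 0.0]]
force: [0.5, 0.1, -0.1]
gripper_width: 0.0515
```

```bash
python3 - <<'E'
from h import *
snap("wrist","w6")
s=ctrl.get_state();print(s["time"],s["position"],s["q"].round(3),s["orientation"].round(3))
E
```

```text
3.25 [0.5008778  0.13928527 0.21200145] [ 0.124  0.349  1.57   0.     1.223 -2.211] [[-0.691  0.    -0.723]
 [ 0.723  0.    -0.691]
 [ 0.    -1.    -0.   ]]
```

View pics/w6.png

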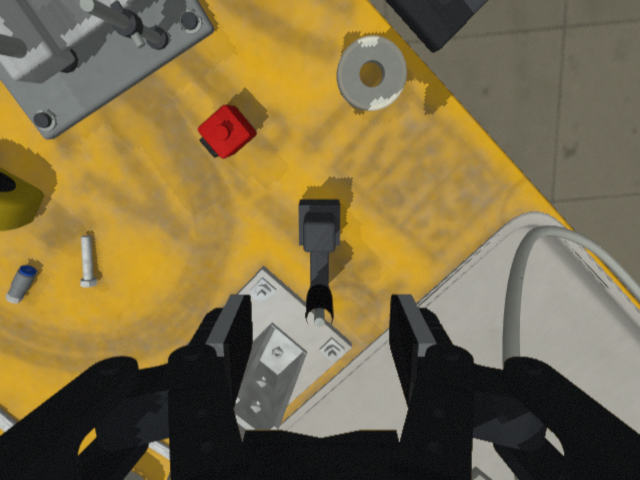

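```bash
python3 - <<'E'
from h import *
crop("w6",270,180,370,340,5,"w6a")
E
```

```text
(no output)
```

View pics/w6a.png

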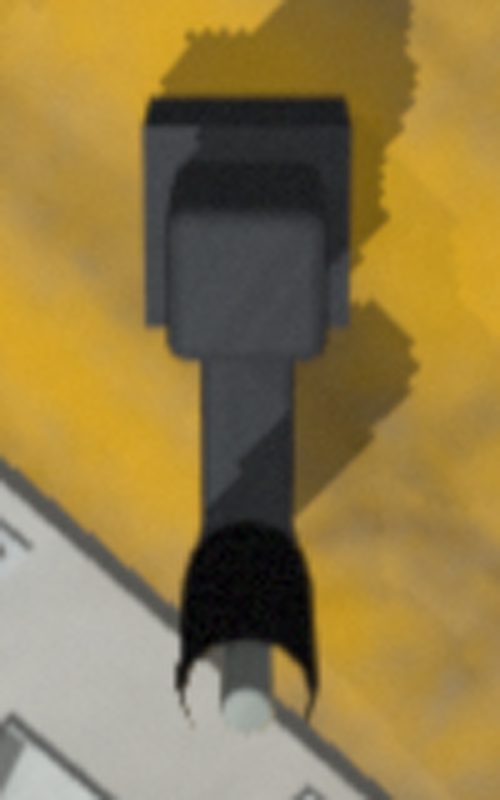

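```bash
python3 - <<'E'
from h import *
f=lambda u,v:(270+u/5,180+v/5); g=lambda u,v:(460+u/4,120+v/4)
print("boss",onz("w6",*f(247,285),.063),tri(("w6",*f(247,285)),("w4",*g(312,164))))
print("pin",onz("w6",*f(247,710),.080),tri(("w6",*f(247,710)),("w4",*g(605,258))))
a=onz("w6",*f(168,285),.063);b=onz("w6",*f(326,285),.063);print(np.linalg.norm(a-b),np.degrees(np.arctan2(*(a-b)[1::-1])))
a=onz("w6",*f(145,220),.027);b=onz("w6",*f(350,220),.027);print(np.linalg.norm(a-b))
print("hubctr",onz("w6",*f(247,225),.027))
a=onz("w6",*f(247,285),.063);b=onz("w6",*f(247,710),.08);d=b-a;print(np.linalg.norm(d[:2]),np.degrees(np.arctan2(d[1],d[0])))
E
```

```text
boss [0.51102334 0.14864176 0.063     ] (array([0.51076441, 0.14812138, 0.06507758]), [np.float64(0.00020758033957044957), np.float64(0.00020758033957048234)])
pin [0.55461579 0.1906227  0.08      ] (array([0.55470953, 0.19048209, 0.08019091]), [np.float64(0.00017812595634958116), np.float64(0.0001781259563495448)])
0.02331506021297234 -46.07722857171343
0.03366768307911876
hubctr [0.51122108 0.14871564 0.027     ]
0.06052025578831826 43.921138650555946
```

Request:
play_rows:
  moves:
    - {"translation": [0.005, 0.004, -0.04], "delta_rot": [0, 0, 0], "jaw": 0.6}
    - {"translation": [0.01, 0.009, -0.08], "delta_rot": [0, 0, 0], "jaw": 0.6}
    - {"translation": [0.01, 0.009, -0.11], "delta_rot": [0, 0, 0], "jaw": 0.6}
    - {"translation": [0.01, 0.009, -0.12], "delta_rot": [0, 0, 0], "jaw": 0.6}
    - {"translation": [0.01, 0.009, -0.12], "delta_rot": [0, 0, 0], "jaw": 0.6}

```text
time: 3.67
position: [0.5102, 0.1472, 0.0897]
orientation: [[-0.69, -0.005, -0.723], [0.723, -0.0, -0.69], [0.003, -1.0, 0.004]]
force: [0.2, -0.1, -0.3]
gripper_width: 0.0516
```

```bash
python3 - <<'E'
from h import *
snap("wrist","w7")
s=ctrl.get_state();print(s["time"],s["position"],s["q"].round(3),s["orientation"].round(3))
E
```

```text
3.7167 [0.51163468 0.14734207 0.09174496] [ 0.136  0.509  1.687  0.     0.947 -2.197] [[-0.691 -0.001 -0.723]
 [ 0.723 -0.    -0.691]
 [ 0.001 -1.     0.001]]
```

View pics/w7.png

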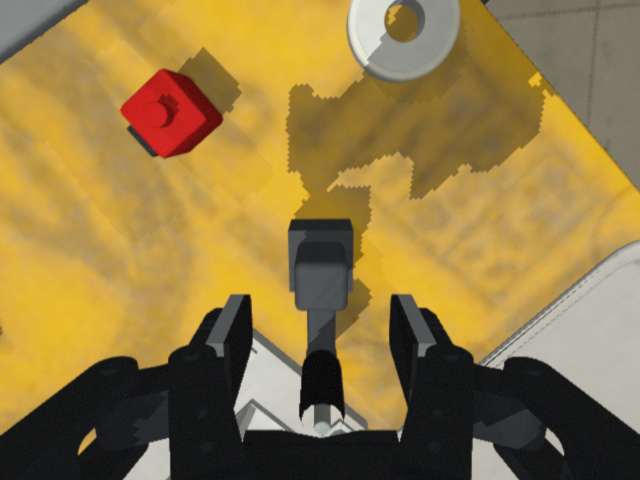

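Request:
play_rows:
  moves:
    - {"translation": [0, 0.001, -0.03], "delta_rot": [0, 0, 0], "jaw": 0.6}
    - {"translation": [0, 0.001, -0.05], "delta_rot": [0, 0, 0], "jaw": 0.6}
    - {"translation": [0, 0.001, -0.061], "delta_rot": [0, 0, 0], "jaw": 0.6}
    - {"translation": [0, 0.001, -0.061], "delta_rot": [0, 0, 0], "jaw": 0.6}
    - {"translation": [0, 0.001, -0.061], "delta_rot": [0, 0, 0], "jaw": 0.4}
    - {"translation": [0, 0.001, -0.061], "delta_rot": [0, 0, 0], "jaw": 0.25}
    - {"translation": [0, 0.001, -0.061], "delta_rot": [0, 0, 0], "jaw": 0.1}
    - {"translation": [0, 0.001, -0.061], "delta_rot": [0, 0, 0], "jaw": 0.0}
  squeeze: 60

```text
time: 4.38
position: [0.5131, 0.1485, 0.0323]
orientation: [[-0.692, 0.003, -0.722], [0.722, 0.001, -0.692], [-0.002, -1.0, -0.003]]
force: [-1.1, -0.6, 7.1]
gripper_width: 0.0232
```

Request:
play_rows:
  moves:
    - {"translation": [0, 0, 0], "delta_rot": [0, 0, 0], "jaw": 0}
    - {"translation": [0, 0, 0], "delta_rot": [0, 0, 0], "jaw": 0}
    - {"translation": [0, 0, 0], "delta_rot": [0, 0, 0], "jaw": 0}

```text
time: 4.63
position: [0.513, 0.1485, 0.0323]
orientation: [[-0.692, 0.003, -0.722], [0.722, 0.001, -0.692], [-0.002, -1.0, -0.003]]
force: [-2.3, 1.1, 7.7]
gripper_width: 0.0231
```

```bash
python3 - <<'E'
from h import *
snap("wrist","w8")
s=ctrl.get_state();print(s["time"],s["position"],s["force"],s["gripper_width"])
E
```

```text
4.6833 [0.51306097 0.14847168 0.03227887] [-1.30813313  0.39458934  7.59682505] 0.023272223225069038
```

View pics/w8.png

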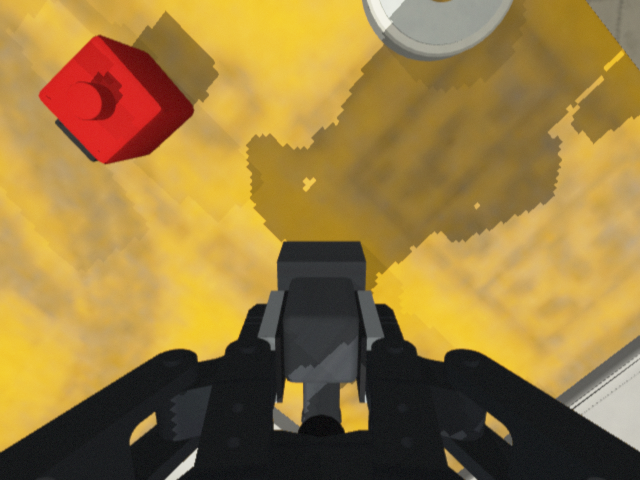

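Request:
play_rows:
  moves:
    - {"translation": [0, 0, 0.02], "delta_rot": [0, 0, 0], "jaw": 0}
    - {"translation": [0, 0, 0.05], "delta_rot": [0, 0, 0], "jaw": 0}
    - {"translation": [-0.01, -0.01, 0.085], "delta_rot": [0, 0, 0], "jaw": 0}
    - {"translation": [-0.015, -0.03, 0.12], "delta_rot": [0, 0, 0], "jaw": 0}
    - {"translation": [-0.015, -0.05, 0.15], "delta_rot": [0, 0, -5], "jaw": 0}
    - {"translation": [-0.01, -0.08, 0.18], "delta_rot": [0, 0, -10], "jaw": 0}
    - {"translation": [0, -0.11, 0.2], "delta_rot": [0, 0, -15], "jaw": 0}
    - {"translation": [0.005, -0.14, 0.2], "delta_rot": [0, 0, -20], "jaw": 0}

```text
time: 5.35
position: [0.5194, 0.0067, 0.2361]
orientation: [[-0.4, 0.01, -0.917], [0.917, -0.001, -0.4], [-0.005, -1.0, -0.009]]
force: [1.6, -0.8, -3.0]
gripper_width: 0.0231
```

Request:
play_rows:
  moves:
    - {"translation": [0.005, -0.03, 0.0], "delta_rot": [0, 0, -5], "jaw": 0}
    - {"translation": [0.012, -0.06, 0.0], "delta_rot": [0, 0, -10], "jaw": 0}
    - {"translation": [0.02, -0.09, 0.0], "delta_rot": [0, 0, -10], "jaw": 0}
    - {"translation": [0.026, -0.11, 0.0], "delta_rot": [0, 0, -10], "jaw": 0}
    - {"translation": [0.026, -0.122, 0.0], "delta_rot": [0, 0, -10], "jaw": 0}
    - {"translation": [0.026, -0.122, 0.0], "delta_rot": [0, 0, -10], "jaw": 0}

```text
time: 5.85
position: [0.5425, -0.116, 0.2302]
orientation: [[-0.235, -0.001, -0.972], [0.972, -0.0, -0.235], [-0.0, -1.0, 0.001]]
force: [-0.5, 0.4, -3.7]
gripper_width: 0.0233
```

```bash
python3 - <<'E'
from h import *
snap("wrist","w9")
s=ctrl.get_state();print(s["time"],s["position"],s["force"],s["torque"],s["gripper_width"],s["orientation"].round(3),s["q"].round(3))
snap("scene","s9");snap("top","t9")
crop("s9",220,60,420,210,4,"s9c");crop("t9",240,140,400,280,5,"t9c")
E
```

```text
5.9 [ 0.54230859 -0.11431595  0.23019636] [-0.42406735 -0.05057508 -3.22642734] [-0.00067874  0.04807848 -0.00939441] 0.02305418641447062 [[-0.236 -0.001 -0.972]
 [ 0.972  0.001 -0.236]
 [ 0.001 -1.     0.001]] [-0.346  0.397  1.444  0.     1.302 -2.155]
```

View pics/w9.png

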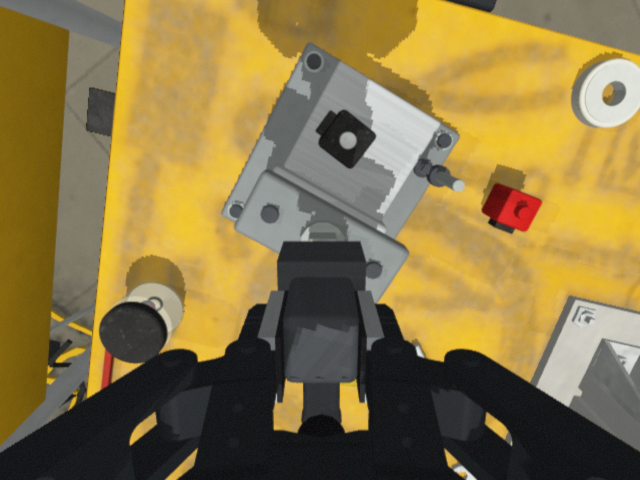

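View pics/s9c.png

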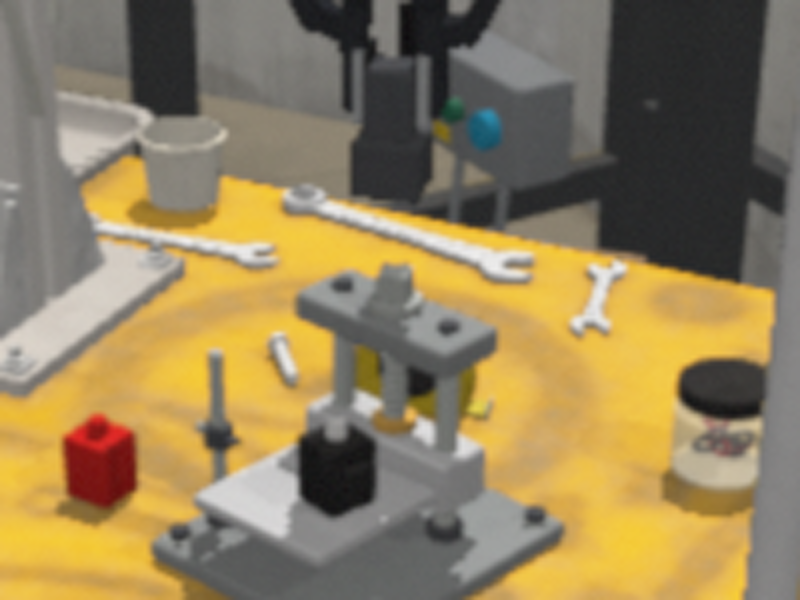

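View pics/t9c.png

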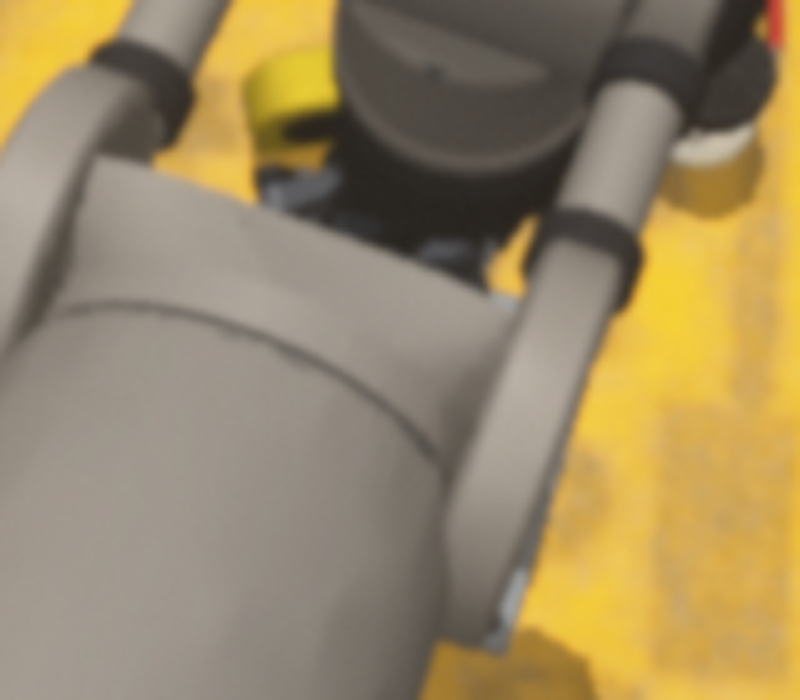

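```bash
python3 - <<'E'
from h import *
crop("w8",250,220,400,440,3,"w8a");crop("w9",250,200,400,440,3,"w9a")
a=cv2.imread("pics/w8a.png");b=cv2.imread("pics/w9a.png")[60:]
cv2.imwrite("pics/w89.png",np.hstack([a[:600],b[:600]]) )
E
```

```text
(no output)
```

View pics/w89.png

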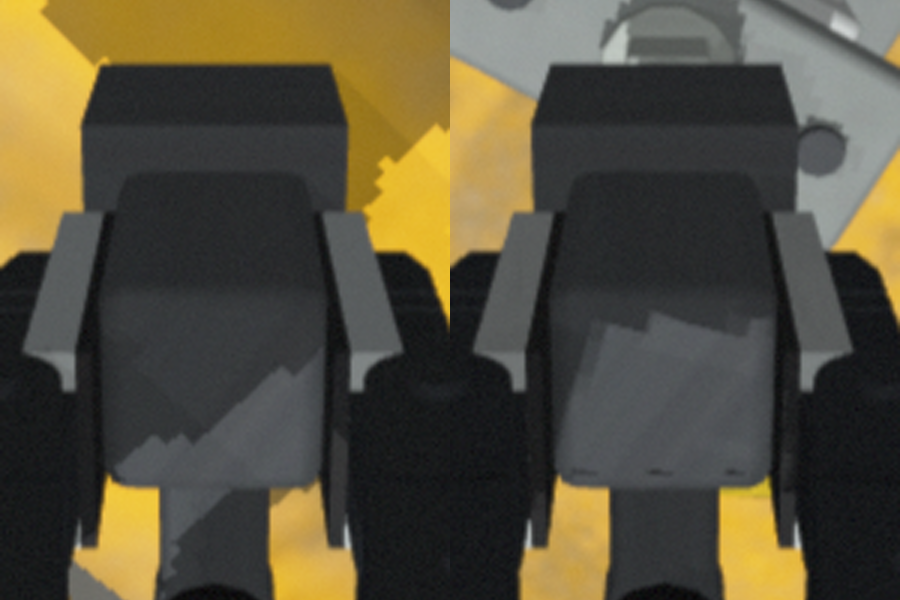

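```bash
python3 - <<'E'
from h import *
P=np.array([0.51306,0.14847]);ax=np.array([np.cos(np.radians(43.8)),np.sin(np.radians(43.8))]);ay=np.array([-ax[1],ax[0]])
for u,v,z,o in [(214,124,.027,-17),(216,65,0,-17),(213,290,.063,-12),(213,486,.063,12)]:
    X=onz("w8",250+u/3,220+v/3,z)[:2]-P; print((X@ax*1000-o).round(2),(X@ay*1000).round(2))
# edges collinear check in w9: same camera-tool geometry
d=np.load("pics/w8.npz")
E
```

```text
-1.06 0.22
-0.65 0.5
-1.27 0.13
-2.33 0.12
```

```bash
python3 - <<'E'
from h import *
for t in ("t1","s1","w3","w4","w9"): print(t,proj(t,[.5443,-.1143,.157]),proj(t,[.5443,-.1143,.137]),proj(t,[.5110,.1486,.063]) )
crop("t1",300,180,360,225,10,"ts");crop("s1",290,110,350,155,10,"ss")
a=cv2.imread("pics/ts.png");b=cv2.imread("pics/ss.png");cv2.imwrite("pics/tss.png",cv2.resize(np.hstack([a,b]),(800,300)))
E
```

```text
t1 [326.46014972 199.67553145] [326.01645594 202.31118211] [204.63240962 223.0537204 ]
s1 [318.66136648 124.48192196] [318.5826515  133.56518572] [204.79207171 146.22234471]
w3 [287.21302655 379.37788529] [289.05456702 364.61823929] [530.7337267  163.99138541]
w4 [291.48614725 374.01024811] [293.16993691 359.44529263] [537.46507714 160.49384815]
w9 [322.55387579 254.5690456 ] [322.40021205 243.92505947] [654.0980668  251.88818762]
```

View pics/tss.png

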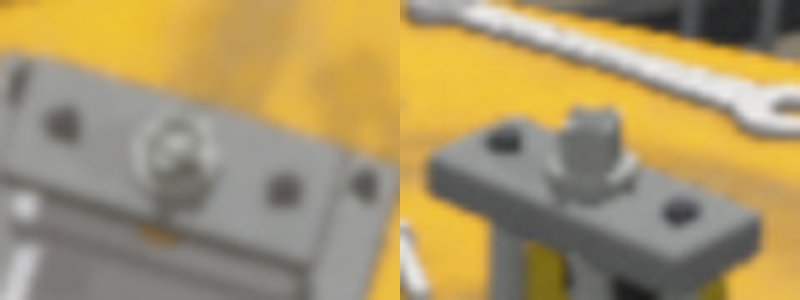

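```bash
python3 - <<'E'
from h import *
print(tri(("t1",327.5,201.5),("s1",319.5,126.5)))
print(tri(("t1",327.5,201.5),("s1",319.5,126.5),("w5",328,241.25),("w4",292,376.2)))
crop("t1",175,190,235,250,10,"tc");crop("s1",180,125,240,185,10,"sc")
a=cv2.imread("pics/tc.png");b=cv2.imread("pics/sc.png");cv2.imwrite("pics/tsc.png",cv2.resize(np.hstack([a,b]),(800,400)))
E
```

```text
(array([ 0.54158735, -0.11699166,  0.15419717]), [np.float64(0.00048630515160333256), np.float64(0.000486305151603348)])
(array([ 0.544783  , -0.11586117,  0.15357343]), [np.float64(0.003263251382934981), np.float64(0.0007791230230082717), np.float64(0.0011567231435430877), np.float64(0.002949274071252947)])
```

View pics/tsc.png

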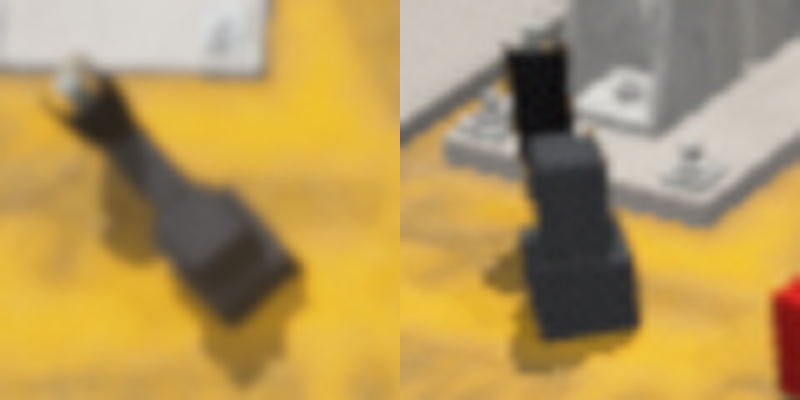

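Request:
play_rows:
  moves:
    - {"translation": [0.02, 0.005, 0], "delta_rot": [0, 0, 0], "jaw": 0}
    - {"translation": [0.034, 0.009, -0.01], "delta_rot": [0, 0, 0], "jaw": 0}
    - {"translation": [0.034, 0.009, -0.025], "delta_rot": [0, 0, 0], "jaw": 0}
    - {"translation": [0.034, 0.009, -0.03], "delta_rot": [0, 0, 0], "jaw": 0}
    - {"translation": [0.034, 0.009, -0.03], "delta_rot": [0, 0, 0], "jaw": 0}
    - {"translation": [0.034, 0.009, -0.03], "delta_rot": [0, 0, 0], "jaw": 0}
    - {"translation": [0.034, 0.009, -0.03], "delta_rot": [0, 0, 0], "jaw": 0}

```text
time: 6.58
position: [0.5769, -0.1045, 0.2014]
orientation: [[-0.238, 0.001, -0.971], [0.971, -0.0, -0.238], [-0.001, -1.0, -0.001]]
force: [0.3, -1.3, -2.7]
gripper_width: 0.0233
```

```bash
python3 - <<'E'
from h import *
snap("wrist","w10")
s=ctrl.get_state();print(s["time"],s["position"],s["force"],s["torque"],s["orientation"].round(3))
crop("w10",240,120,400,270,5,"w10a"); print(proj("w10",[.5443,-.1143,.157]))
E
```

```text
6.6333 [ 0.57702531 -0.10467853  0.20145878] [-0.18912387  0.91027802 -2.65460339] [0.03835049 0.00800646 0.01452157] [[-0.238  0.002 -0.971]
 [ 0.971 -0.    -0.238]
 [-0.001 -1.    -0.001]]
[316.49682883 200.16712031]
```

View pics/w10a.png

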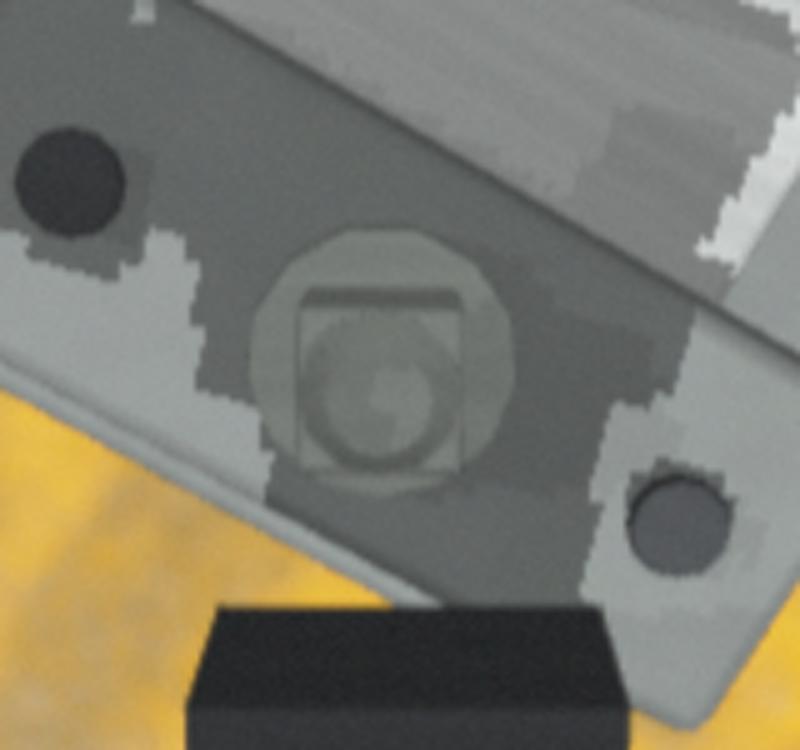

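```bash
python3 - <<'E'
from h import *
P=np.array([.57703,-.10468]);zu=.20146-.0323
a=np.arctan2(.971,-.238)-np.pi/2;ax=np.array([np.cos(a),np.sin(a)]);ay=np.array([-ax[1],ax[0]]);print(np.degrees(a))
f=lambda u,v,z:onz("w10",240+u/5,120+v/5,z)[:2]
S=f(381,389,.152);print("S",S,f(383,396,.157))
for v,h in((607,0),(707,.027)):
    l=f(218 if h==0 else 187,v,zu+h);r=f(602 if h==0 else 630,v,zu+h);print(np.linalg.norm(l-r),np.degrees(np.arctan2(*(l-r)[::-1])))
    C=(l+r)/2+.017*ax; print("C",C,"rel TCP",(C-P)@ax*1e3,(C-P)@ay*1e3,"S-C",(S-C)@ax*1e3,(S-C)@ay*1e3,S-C)
for c in [((299,308),(463,308)),((299,470),(463,470))]:
    l=f(*c[0],.152);r=f(*c[1],.152);print(np.linalg.norm(l-r),np.degrees(np.arctan2(*(l-r)[::-1])))
E
```

```text
13.772145432751337
S [ 0.54419984 -0.11451884] [ 0.54384787 -0.11436049]
0.03418365052471417 -76.21810073510032
C [ 0.5759689  -0.10394023] rel TCP -0.8544831019957952 0.9711102444731785 S-C -33.37406377831901 -2.7114982568663666 [-0.03176906 -0.01057862]
0.033857236292178856 -76.21644380387899
C [ 0.57580428 -0.10418541] rel TCP -1.0727348445095002 0.7721631586904214 S-C -33.1558120358053 -2.51255117108361 [-0.03160445 -0.01033343]
0.01536767095368396 -76.22278328144779
0.01571762652128339 -76.22029510714374
```

Request:
play_rows:
  moves:
    - {"translation": [-0.016, -0.005, 0], "delta_rot": [0, 0, 0], "jaw": 0}
    - {"translation": [-0.028, -0.009, 0], "delta_rot": [0, 0, 0], "jaw": 0}
    - {"translation": [-0.0317, -0.0105, 0], "delta_rot": [0, 0, 0], "jaw": 0}
    - {"translation": [-0.0317, -0.0105, -0.003], "delta_rot": [0, 0, 0], "jaw": 0}
    - {"translation": [-0.0317, -0.0105, -0.006], "delta_rot": [0, 0, 0], "jaw": 0}
    - {"translation": [-0.0317, -0.0105, -0.009], "delta_rot": [0, 0, 0], "jaw": 0}
    - {"translation": [-0.0317, -0.0105, -0.009], "delta_rot": [0, 0, 0], "jaw": 0}

```text
time: 7.22
position: [0.5453, -0.115, 0.1905]
orientation: [[-0.238, -0.001, -0.971], [0.971, 0.001, -0.238], [0.001, -1.0, 0.001]]
force: [0.3, -0.4, -2.8]
gripper_width: 0.0233
```

```bash
python3 - <<'E'
from h import *
s=ctrl.get_state();print(s["time"],s["position"],s["force"],s["torque"],s["orientation"].round(3))
snap("scene","s11");crop("s11",270,70,370,145,8,"s11c")
E
```

```text
7.2167 [ 0.54529008 -0.11498857  0.19050766] [ 0.28746744 -0.42345746 -2.84073808] [ 0.01482868  0.0035563  -0.04606241] [[-0.238 -0.001 -0.971]
 [ 0.971  0.001 -0.238]
 [ 0.001 -1.     0.001]]
```

View pics/s11c.png

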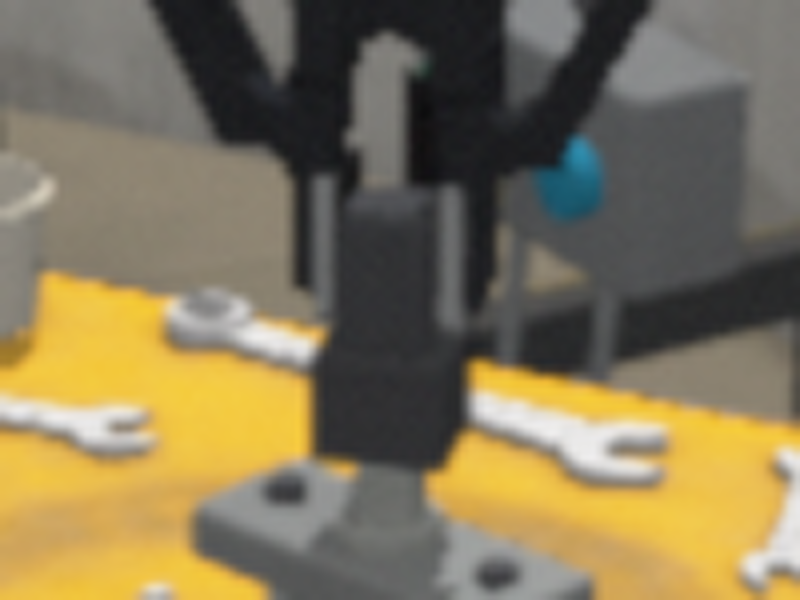

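Well aligned. Lower slowly, watching the force.

Request:
play_rows:
  moves:
    - {"translation": [0, 0, -0.002], "delta_rot": [0, 0, 0], "jaw": 0}
    - {"translation": [0, 0, -0.004], "delta_rot": [0, 0, 0], "jaw": 0}
    - {"translation": [0, 0, -0.005], "delta_rot": [0, 0, 0], "jaw": 0}
    - {"translation": [0, 0, -0.006], "delta_rot": [0, 0, 0], "jaw": 0}

```text
time: 7.6
position: [0.5452, -0.1152, 0.1851]
orientation: [[-0.238, -0.0, -0.971], [0.971, 0.0, -0.238], [0.0, -1.0, 0.0]]
force: [0.5, 0.4, -3.2]
gripper_width: 0.023
```

Request:
play_rows:
  moves:
    - {"translation": [0, 0, -0.001], "delta_rot": [0, 0, 0], "jaw": 0}
    - {"translation": [0, 0, -0.002], "delta_rot": [0, 0, 0], "jaw": 0}
    - {"translation": [0, 0, -0.003], "delta_rot": [0, 0, 0], "jaw": 0}

```text
time: 7.85
position: [0.5452, -0.1153, 0.1823]
orientation: [[-0.238, 0.0, -0.971], [0.971, 0.0, -0.238], [0.0, -1.0, -0.0]]
force: [-0.1, -0.3, -3.1]
gripper_width: 0.0232
```

Request:
play_rows:
  moves:
    - {"translation": [0, 0, -0.001], "delta_rot": [0, 0, 0], "jaw": 0}
    - {"translation": [0, 0, -0.002], "delta_rot": [0, 0, 0], "jaw": 0}
    - {"translation": [0, 0, -0.003], "delta_rot": [0, 0, 0], "jaw": 0}
    - {"translation": [0, 0, -0.004], "delta_rot": [0, 0, 0], "jaw": 0}

```text
time: 8.18
position: [0.5452, -0.1153, 0.1783]
orientation: [[-0.238, 0.0, -0.971], [0.971, 0.0, -0.238], [0.0, -1.0, -0.0]]
force: [0.7, 0.2, -3.9]
gripper_width: 0.0232
```

Request:
play_rows:
  moves:
    - {"translation": [0, 0, -0.001], "delta_rot": [0, 0, 0], "jaw": 0}
    - {"translation": [0, 0, -0.002], "delta_rot": [0, 0, 0], "jaw": 0}
    - {"translation": [0, 0, -0.003], "delta_rot": [0, 0, 0], "jaw": 0}
    - {"translation": [0, 0, -0.004], "delta_rot": [0, 0, 0], "jaw": 0}

```text
time: 8.52
position: [0.5452, -0.1153, 0.1742]
orientation: [[-0.238, -0.0, -0.971], [0.971, 0.0, -0.238], [0.0, -1.0, 0.0]]
force: [-1.1, -0.8, -3.5]
gripper_width: 0.0231
```

Request:
play_rows:
  moves:
    - {"translation": [0, 0, -0.001], "delta_rot": [0, 0, 0], "jaw": 0}
    - {"translation": [0, 0, -0.002], "delta_rot": [0, 0, 0], "jaw": 0}
    - {"translation": [0, 0, -0.003], "delta_rot": [0, 0, 0], "jaw": 0}

```text
time: 8.77
position: [0.5452, -0.1153, 0.1713]
orientation: [[-0.238, -0.0, -0.971], [0.971, 0.0, -0.238], [0.0, -1.0, -0.0]]
force: [-0.4, 0.0, -3.2]
gripper_width: 0.0233
```

Request:
play_rows:
  moves:
    - {"translation": [0, 0, -0.0005], "delta_rot": [0, 0, 0], "jaw": 0}
    - {"translation": [0, 0, -0.001], "delta_rot": [0, 0, 0], "jaw": 0}
    - {"translation": [0, 0, -0.0015], "delta_rot": [0, 0, 0], "jaw": 0}

```text
time: 9.02
position: [0.5452, -0.1153, 0.1698]
orientation: [[-0.238, 0.0, -0.971], [0.971, 0.0, -0.238], [0.0, -1.0, -0.0]]
force: [-0.1, -0.3, -3.2]
gripper_width: 0.0231
```

```bash
python3 - <<'E'
from h import *
s=ctrl.get_state();print(s["time"],s["position"],s["force"],s["torque"])
snap("scene","s12");crop("s12",270,70,370,145,8,"s12c")
E
```

```text
9.0167 [ 0.54518465 -0.11526381  0.16983056] [-0.12098143 -0.26257193 -3.15285182] [-0.02387694 -0.00074503  0.04521353]
```

View pics/s12c.png

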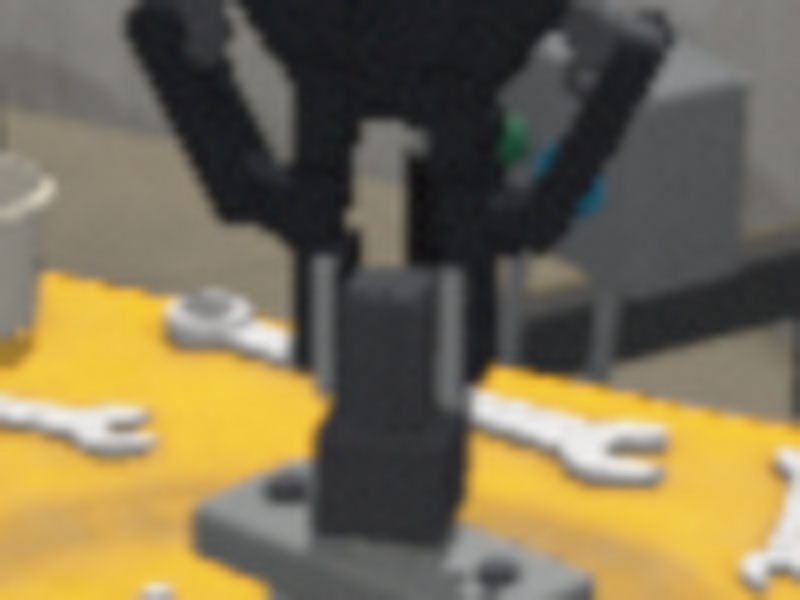

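Nearly on the collar, no contact yet. Down in small steps until the touch.

Request:
play_rows:
  moves:
    - {"translation": [0, 0, -0.0005], "delta_rot": [0, 0, 0], "jaw": 0}
    - {"translation": [0, 0, -0.001], "delta_rot": [0, 0, 0], "jaw": 0}
    - {"translation": [0, 0, -0.001], "delta_rot": [0, 0, 0], "jaw": 0}

```text
time: 9.32
position: [0.5452, -0.1153, 0.1693]
orientation: [[-0.238, 0.0, -0.971], [0.971, -0.0, -0.238], [-0.0, -1.0, -0.0]]
force: [-1.9, 0.7, 0.3]
gripper_width: 0.0233
```

Request:
play_rows:
  moves:
    - {"translation": [0, 0, -0.0005], "delta_rot": [0, 0, 0], "jaw": 0}
    - {"translation": [0, 0, -0.001], "delta_rot": [0, 0, 0], "jaw": 0}
    - {"translation": [0, 0, -0.001], "delta_rot": [0, 0, 0], "jaw": 0}

```text
time: 9.57
position: [0.5453, -0.1153, 0.1692]
orientation: [[-0.238, 0.001, -0.971], [0.971, -0.0, -0.238], [-0.001, -1.0, -0.001]]
force: [-3.0, 0.6, 7.8]
gripper_width: 0.0231
```

Request:
play_rows:
  moves:
    - {"translation": [0, 0, 0.001], "delta_rot": [0, 0, 0], "jaw": 0}
    - {"translation": [0, 0, 0.001], "delta_rot": [0, 0, 0], "jaw": 0.3}
    - {"translation": [0, 0, 0.001], "delta_rot": [0, 0, 0], "jaw": 0.5}
    - {"translation": [0, 0, 0.001], "delta_rot": [0, 0, 0], "jaw": 0.6}
    - {"translation": [0, 0, 0.001], "delta_rot": [0, 0, 0], "jaw": 0.6}
    - {"translation": [0, 0, 0.015], "delta_rot": [0, 0, 0], "jaw": 0.6}
    - {"translation": [0, 0, 0.04], "delta_rot": [0, 0, 0], "jaw": 0.6}
    - {"translation": [0, 0, 0.07], "delta_rot": [0, 0, 0], "jaw": 0.6}

```text
time: 10.23
position: [0.5442, -0.115, 0.2369]
orientation: [[-0.238, -0.004, -0.971], [0.971, 0.002, -0.238], [0.002, -1.0, 0.003]]
force: [1.2, 0.1, 0.5]
gripper_width: 0.0512
```

Request:
play_rows:
  moves:
    - {"translation": [0, 0, 0.005], "delta_rot": [0, 0, 0], "jaw": 0.6}
    - {"translation": [0, 0, 0.005], "delta_rot": [0, 0, 0], "jaw": 0.6}

```text
time: 10.4
position: [0.5463, -0.1157, 0.2452]
orientation: [[-0.238, 0.005, -0.971], [0.971, -0.002, -0.238], [-0.003, -1.0, -0.004]]
force: [0.3, -0.4, 0.2]
gripper_width: 0.0513
```

```bash
python3 - <<'E'
from h import *
s=ctrl.get_state();print(s["time"],s["position"],s["force"],s["torque"])
snap("wrist","w13");snap("scene","s13");crop("s13",230,80,380,200,5,"s13c")
E
```

```text
10.4 [ 0.54631409 -0.11566594  0.24516176] [ 0.31735753 -0.36274915  0.16979897] [0.03769013 0.01408497 0.01992586]
```

View pics/w13.png

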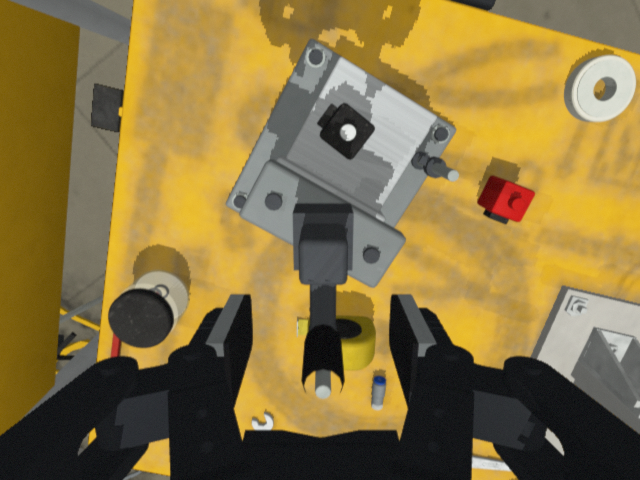

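View pics/s13c.png

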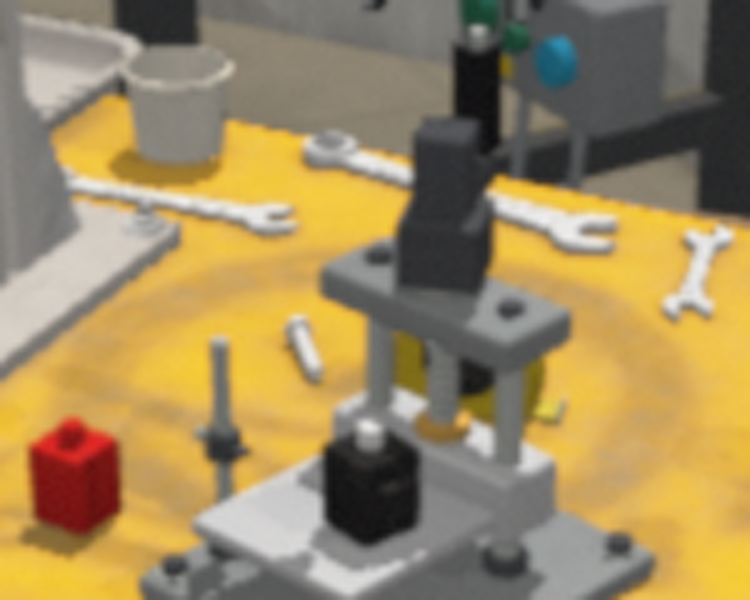

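```bash
python3 - <<'E'
from h import *
crop("w13",360,110,480,210,6,"w13b");crop("s13",255,140,315,200,10,"s13b")
a=cv2.resize(cv2.imread("pics/w13b.png"),None,fx=.6,fy=.6)
b=cv2.imread("pics/s13b.png");
cv2.imwrite("pics/idx.png",b)
E
```

```text
(no output)
```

View pics/w13b.png

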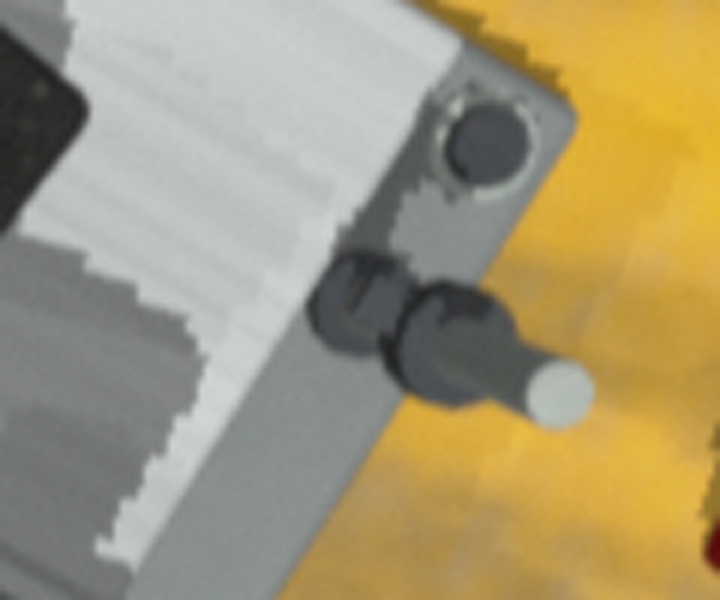

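View pics/idx.png

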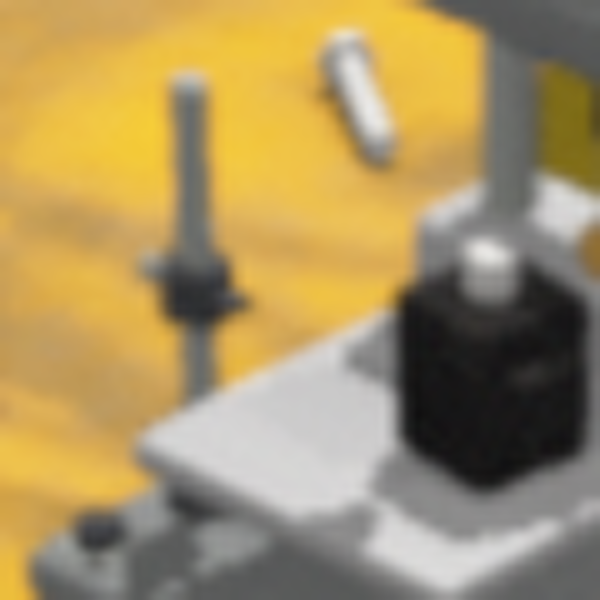

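```bash
python3 - <<'E'
from h import *
w=lambda u,v:(360+u/6,110+v/6); s=lambda u,v:(255+u/10,140+v/10)
print("deck corner",tri(("w13",*w(463,40)),("s13",*s(143,450))))
print("collar",tri(("w13",*w(455,338)),("s13",*s(196,265))), "bottom-ish",tri(("w13",*w(445,345)),("s13",*s(197,315))))
print("rod top",tri(("w13",*w(560,393)),("s13",*s(188,80))))
print("coil top",tri(("w13",348,131),("s13",*s(488,250))))
E
```

```text
deck corner (array([ 0.45652618, -0.04369362,  0.04417678]), [np.float64(0.0016524358639718698), np.float64(0.0016524358639719203)])
collar (array([ 0.49268352, -0.03805393,  0.06770573]), [np.float64(0.0004206484377852008), np.float64(0.000420648437785177)]) bottom-ish (array([ 0.49479413, -0.03582157,  0.05444861]), [np.float64(0.001115846569547633), np.float64(0.0011158465695476091)])
rod top (array([ 0.49364075, -0.03718388,  0.10981575]), [np.float64(0.0004967205166181057), np.float64(0.0004967205166181954)])
coil top (array([ 0.4825803 , -0.11198812,  0.09431646]), [np.float64(7.266096503554074e-06), np.float64(7.266096503474375e-06)])
```

```bash
python3 - <<'E'
from h import *
p=onz("w13",322.5,392,.217);print(p, p-ctrl.get_state()["position"])
b=onz("w13",323.5,269,.200);print("bosstop?",b)
E
```

```text
[ 0.60230631 -0.10091075  0.217     ] [ 0.05749976  0.01424009 -0.02506541]
bosstop? [ 0.54628021 -0.11416781  0.2       ]
```

Request:
play_rows:
  moves:
    - {"translation": [0.03, 0.007, 0], "delta_rot": [0, 0, 0], "jaw": 0.6}
    - {"translation": [0.0577, 0.014, 0], "delta_rot": [0, 0, 0], "jaw": 0.6}
    - {"translation": [0.0577, 0.014, 0], "delta_rot": [0, 0, 0], "jaw": 0.6}
    - {"translation": [0.0577, 0.014, -0.02], "delta_rot": [0, 0, 0], "jaw": 0.6}
    - {"translation": [0.0577, 0.014, -0.05], "delta_rot": [0, 0, 0], "jaw": 0.6}
    - {"translation": [0.0577, 0.014, -0.07], "delta_rot": [0, 0, 0], "jaw": 0.6}
    - {"translation": [0.0577, 0.014, -0.07], "delta_rot": [0, 0, 0], "jaw": 0.6}

```text
time: 11.08
position: [0.5993, -0.1003, 0.1664]
orientation: [[-0.238, -0.011, -0.971], [0.971, 0.003, -0.238], [0.006, -1.0, 0.01]]
force: [-0.8, 0.0, -0.9]
gripper_width: 0.0508
```

```bash
python3 - <<'E'
from h import *
snap("wrist","w14")
s=ctrl.get_state();print(s["time"],s["position"],s["force"],s["torque"])
E
```

```text
11.1333 [ 0.60071617 -0.10076155  0.16933323] [0.59513239 0.54970372 0.40785271] [-0.00070914 -0.00669846  0.00849572]
```

View pics/w14.png

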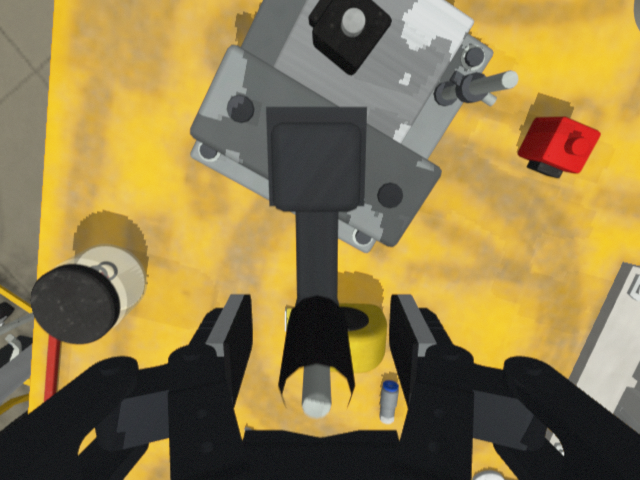

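Request:
play_rows:
  moves:
    - {"translation": [0, 0, 0.0], "delta_rot": [0, 0, 0], "jaw": 0.5}
    - {"translation": [0, 0, 0.0], "delta_rot": [0, 0, 0], "jaw": 0.35}
    - {"translation": [0, 0, 0.0], "delta_rot": [0, 0, 0], "jaw": 0.2}
    - {"translation": [0, 0, 0.0], "delta_rot": [0, 0, 0], "jaw": 0.1}
    - {"translation": [0, 0, 0.0], "delta_rot": [0, 0, 0], "jaw": 0}
    - {"translation": [0, 0, 0.0], "delta_rot": [0, 0, 0], "jaw": 0}
  squeeze: 35

```text
time: 11.63
position: [0.6037, -0.1014, 0.1742]
orientation: [[-0.238, 0.003, -0.971], [0.971, -0.001, -0.238], [-0.001, -1.0, -0.003]]
force: [1.0, -0.2, 4.6]
gripper_width: 0.0213
```

```bash
python3 - <<'E'
from h import *
snap("wrist","w15")
s=ctrl.get_state();print(s["time"],s["position"],s["force"],s["torque"],s["gripper_width"],s["q"].round(3))
E
```

```text
11.6833 [ 0.60375467 -0.10139295  0.17410429] [3.05114279 0.45992081 5.77081695] [ 0.03601094 -0.23002844 -0.05389816] 0.020703941558153964 [-0.292  0.546  1.357  0.     1.235 -2.103]
```

View pics/w15.png

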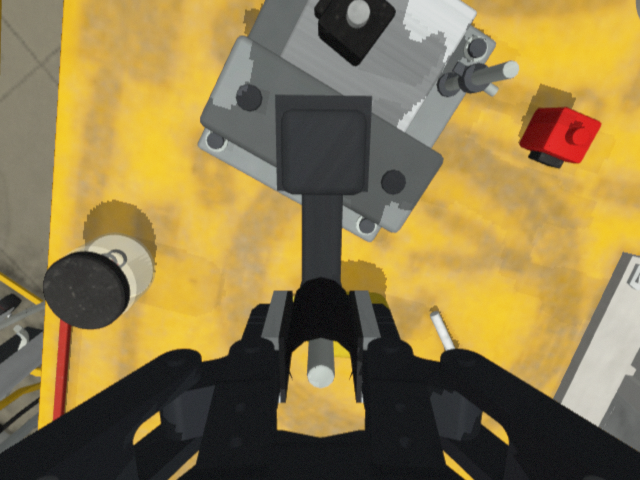

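```bash
python3 - <<'E'
import numpy as np
for s in (13.8,-76.2,-166.2,-256.2):
    u=lambda a:np.array([np.cos(np.radians(a)),np.sin(np.radians(a))])*60
    print(s,[ [round(float(v),1) for v in u(s-11.25*k)-u(s)] for k in range(1,9)])
E
```

```text
13.8 [[1.7, -11.6], [1.0, -23.4], [-1.9, -34.8], [-6.9, -45.4], [-14.0, -54.8], [-22.7, -62.7], [-32.9, -68.7], [-44.0, -72.6]]
-76.2 [[-11.6, -1.7], [-23.4, -1.0], [-34.8, 1.9], [-45.4, 6.9], [-54.8, 14.0], [-62.7, 22.7], [-68.7, 32.9], [-72.6, 44.0]]
-166.2 [[-1.7, 11.6], [-1.0, 23.4], [1.9, 34.8], [6.9, 45.4], [14.0, 54.8], [22.7, 62.7], [32.9, 68.7], [44.0, 72.6]]
-256.2 [[11.6, 1.7], [23.4, 1.0], [34.8, -1.9], [45.4, -6.9], [54.8, -14.0], [62.7, -22.7], [68.7, -32.9], [72.6, -44.0]]
```

Request:
play_rows:
  moves:
    - {"translation": [0.0017, -0.0116, 0], "delta_rot": [0, 0, 0], "jaw": 0}
    - {"translation": [0.001, -0.0234, 0], "delta_rot": [0, 0, 0], "jaw": 0}
    - {"translation": [-0.0019, -0.0348, 0], "delta_rot": [0, 0, 0], "jaw": 0}
    - {"translation": [-0.0069, -0.0454, 0], "delta_rot": [0, 0, 0], "jaw": 0}
    - {"translation": [-0.014, -0.0548, 0], "delta_rot": [0, 0, 0], "jaw": 0}
    - {"translation": [-0.0227, -0.0627, 0], "delta_rot": [0, 0, 0], "jaw": 0}
    - {"translation": [-0.0329, -0.0687, 0], "delta_rot": [0, 0, 0], "jaw": 0}
    - {"translation": [-0.044, -0.0726, 0], "delta_rot": [0, 0, 0], "jaw": 0}

```text
time: 12.35
position: [0.5596, -0.1737, 0.1738]
orientation: [[-0.237, 0.003, -0.971], [0.971, 0.001, -0.237], [0.001, -1.0, -0.003]]
force: [3.2, 5.2, 6.1]
gripper_width: 0.0211
```

```bash
python3 - <<'E'
from h import *
snap("wrist","w16")
s=ctrl.get_state();print(s["time"],s["position"],s["force"],s["torque"],s["gripper_width"],s["q"].round(3))
E
```

```text
12.4 [ 0.55770596 -0.17398848  0.17379927] [1.55976797 1.84841145 7.53918109] [ 0.73308464 -0.34210327  0.03903995] 0.021337846732656335 [-4.350e-01  4.980e-01  1.442e+00  2.000e-03  1.201e+00 -2.245e+00]
```

View pics/w16.png

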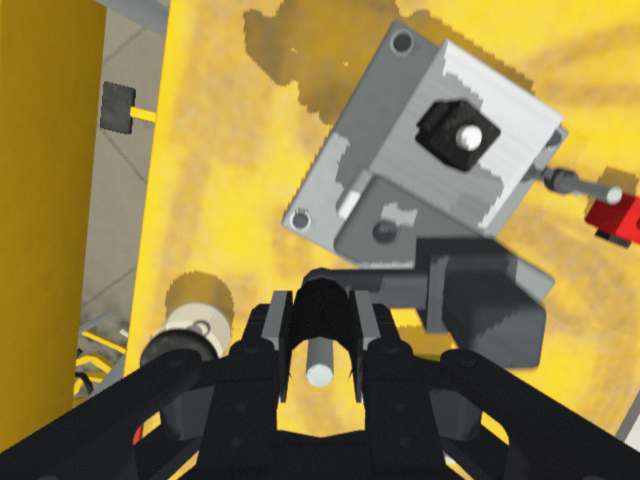

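Request:
play_rows:
  moves:
    - {"translation": [-0.0116, -0.0017, 0], "delta_rot": [0, 0, 0], "jaw": 0}
    - {"translation": [-0.0234, -0.001, 0], "delta_rot": [0, 0, 0], "jaw": 0}
    - {"translation": [-0.0348, 0.0019, 0], "delta_rot": [0, 0, 0], "jaw": 0}
    - {"translation": [-0.0454, 0.0069, 0], "delta_rot": [0, 0, 0], "jaw": 0}
    - {"translation": [-0.0548, 0.014, 0], "delta_rot": [0, 0, 0], "jaw": 0}
    - {"translation": [-0.0627, 0.0227, 0], "delta_rot": [0, 0, 0], "jaw": 0}
    - {"translation": [-0.0687, 0.0329, 0], "delta_rot": [0, 0, 0], "jaw": 0}
    - {"translation": [-0.0726, 0.044, 0], "delta_rot": [0, 0, 0], "jaw": 0}

```text
time: 13.07
position: [0.4872, -0.1308, 0.174]
orientation: [[-0.237, 0.004, -0.971], [0.971, -0.003, -0.237], [-0.004, -1.0, -0.003]]
force: [4.6, -4.2, 3.5]
gripper_width: 0.0212
```

```bash
python3 - <<'E'
from h import *
snap("wrist","w17");snap("scene","s17")
s=ctrl.get_state();print(s["time"],s["position"],s["force"],s["torque"],s["gripper_width"],s["q"].round(3))
crop("s17",220,60,370,210,4,"s17c")
E
```

```text
13.1667 [ 0.48676747 -0.12923272  0.17380567] [ 1.2326738  -0.37954856  6.30972273] [ 0.09212349 -0.53952985 -0.05830352] 0.021181265534435948 [-0.412  0.358  1.672  0.     1.11  -2.224]
```

View pics/w17.png

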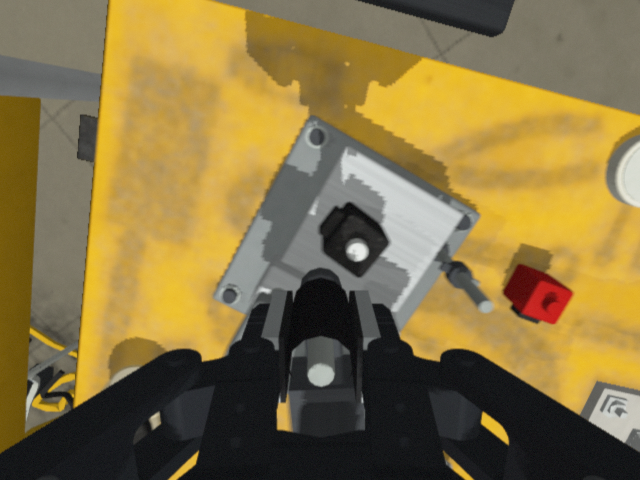

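View pics/s17c.png

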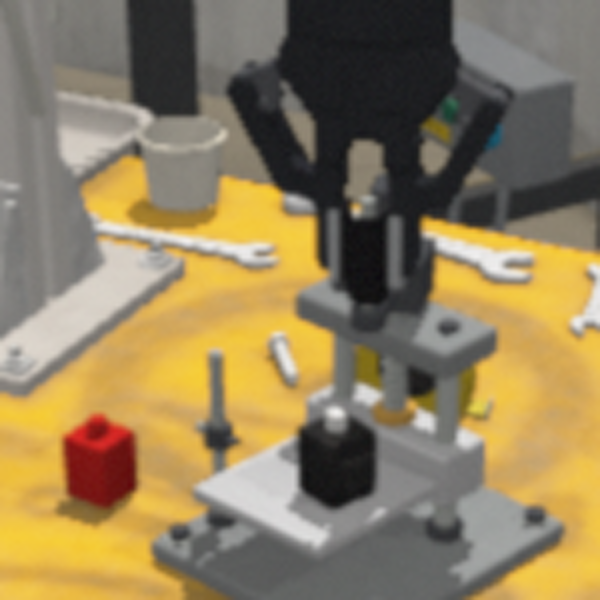

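Request:
play_rows:
  moves:
    - {"translation": [-0.0017, 0.0116, 0], "delta_rot": [0, 0, 0], "jaw": 0}
    - {"translation": [-0.001, 0.0234, 0], "delta_rot": [0, 0, 0], "jaw": 0}
    - {"translation": [0.0019, 0.0348, 0], "delta_rot": [0, 0, 0], "jaw": 0}
    - {"translation": [0.0069, 0.0454, 0], "delta_rot": [0, 0, 0], "jaw": 0}
    - {"translation": [0.014, 0.0548, 0], "delta_rot": [0, 0, 0], "jaw": 0}
    - {"translation": [0.0227, 0.0627, 0], "delta_rot": [0, 0, 0], "jaw": 0}
    - {"translation": [0.0329, 0.0687, 0], "delta_rot": [0, 0, 0], "jaw": 0}
    - {"translation": [0.044, 0.0726, 0], "delta_rot": [0, 0, 0], "jaw": 0}

```text
time: 13.83
position: [0.5294, -0.0565, 0.1737]
orientation: [[-0.239, -0.003, -0.971], [0.971, 0.0, -0.239], [0.001, -1.0, 0.003]]
force: [-5.0, 0.4, 13.0]
gripper_width: 0.0211
```

Request:
play_rows:
  moves:
    - {"translation": [0.0116, 0.0017, 0], "delta_rot": [0, 0, 0], "jaw": 0}
    - {"translation": [0.0234, 0.001, 0], "delta_rot": [0, 0, 0], "jaw": 0}
    - {"translation": [0.0348, -0.0019, 0], "delta_rot": [0, 0, 0], "jaw": 0}
    - {"translation": [0.0454, -0.0069, 0], "delta_rot": [0, 0, 0], "jaw": 0}
    - {"translation": [0.0548, -0.014, 0], "delta_rot": [0, 0, 0], "jaw": 0}
    - {"translation": [0.0627, -0.0227, 0], "delta_rot": [0, 0, 0], "jaw": 0}
    - {"translation": [0.0687, -0.0329, 0], "delta_rot": [0, 0, 0], "jaw": 0}
    - {"translation": [0.0726, -0.044, 0], "delta_rot": [0, 0, 0], "jaw": 0}

```text
time: 14.5
position: [0.6041, -0.1, 0.1738]
orientation: [[-0.239, 0.002, -0.971], [0.971, 0.003, -0.239], [0.002, -1.0, -0.002]]
force: [2.6, 5.2, 8.5]
gripper_width: 0.0212
```

```bash
python3 - <<'E'
from h import *
snap("wrist","w18");snap("scene","s18")
s=ctrl.get_state();print(s["time"],s["position"],s["force"],s["torque"],s["gripper_width"],s["q"].round(3))
crop("s18",255,140,315,200,10,"s18c");crop("w18",360,20,560,170,4,"w18c")
E
```

```text
14.6 [ 0.60448518 -0.10189629  0.17385361] [4.59885803 1.5835704  9.45886421] [ 0.19846775 -0.53333935  0.03273298] 0.020836099179737517 [-2.930e-01  5.480e-01  1.355e+00  2.000e-03  1.236e+00 -2.104e+00]
```

View pics/w18.png

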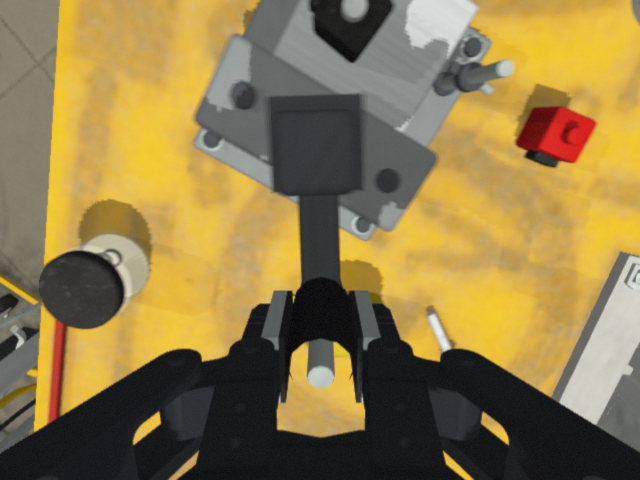

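View pics/s18c.png

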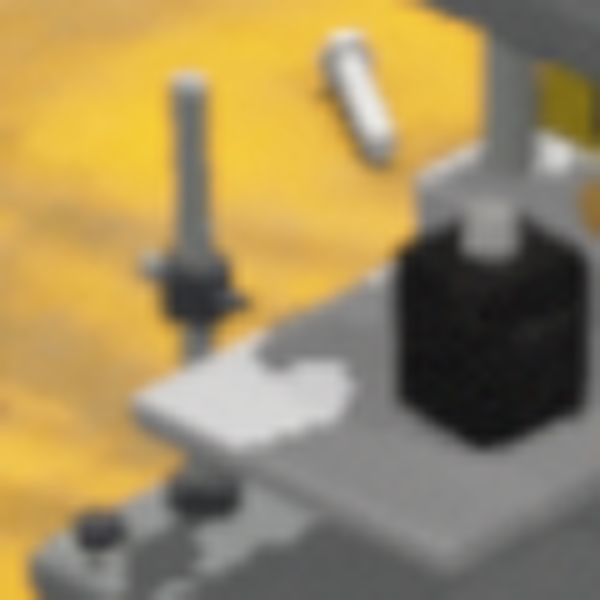

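Request:
play_rows:
  moves:
    - {"translation": [0.0017, -0.0116, 0], "delta_rot": [0, 0, 0], "jaw": 0}
    - {"translation": [0.001, -0.0234, 0], "delta_rot": [0, 0, 0], "jaw": 0}
    - {"translation": [-0.0019, -0.0348, 0], "delta_rot": [0, 0, 0], "jaw": 0}
    - {"translation": [-0.0069, -0.0454, 0], "delta_rot": [0, 0, 0], "jaw": 0}
    - {"translation": [-0.014, -0.0548, 0], "delta_rot": [0, 0, 0], "jaw": 0}
    - {"translation": [-0.0227, -0.0627, 0], "delta_rot": [0, 0, 0], "jaw": 0}
    - {"translation": [-0.0329, -0.0687, 0], "delta_rot": [0, 0, 0], "jaw": 0}
    - {"translation": [-0.044, -0.0726, 0], "delta_rot": [0, 0, 0], "jaw": 0}

```text
time: 15.27
position: [0.5595, -0.1737, 0.1737]
orientation: [[-0.238, 0.002, -0.971], [0.971, 0.002, -0.238], [0.001, -1.0, -0.003]]
force: [3.9, 4.5, 7.7]
gripper_width: 0.0211
```

Request:
play_rows:
  moves:
    - {"translation": [-0.0116, -0.0017, 0], "delta_rot": [0, 0, 0], "jaw": 0}
    - {"translation": [-0.0234, -0.001, 0], "delta_rot": [0, 0, 0], "jaw": 0}
    - {"translation": [-0.0348, 0.0019, 0], "delta_rot": [0, 0, 0], "jaw": 0}
    - {"translation": [-0.0454, 0.0069, 0], "delta_rot": [0, 0, 0], "jaw": 0}
    - {"translation": [-0.0548, 0.014, 0], "delta_rot": [0, 0, 0], "jaw": 0}
    - {"translation": [-0.0627, 0.0227, 0], "delta_rot": [0, 0, 0], "jaw": 0}
    - {"translation": [-0.0687, 0.0329, 0], "delta_rot": [0, 0, 0], "jaw": 0}
    - {"translation": [-0.0726, 0.044, 0], "delta_rot": [0, 0, 0], "jaw": 0}

```text
time: 15.93
position: [0.4871, -0.1308, 0.1738]
orientation: [[-0.237, 0.003, -0.971], [0.971, -0.002, -0.237], [-0.003, -1.0, -0.002]]
force: [4.9, -4.0, 5.0]
gripper_width: 0.021
```

```bash
python3 - <<'E'
from h import *
snap("wrist","w19");snap("scene","s19")
s=ctrl.get_state();print(s["time"],s["position"],s["force"],s["torque"],s["gripper_width"],s["q"].round(3))
crop("s19",255,140,315,200,10,"s19c");crop("w19",300,110,500,260,4,"w19c")
E
```

```text
16.0333 [ 0.48674172 -0.12935761  0.17375271] [ 2.14798948 -0.24153018  6.70769889] [ 0.08057042 -0.54846656  0.01569567] 0.021147833364779205 [-0.412  0.358  1.672  0.     1.11  -2.224]
```

View pics/w19c.png

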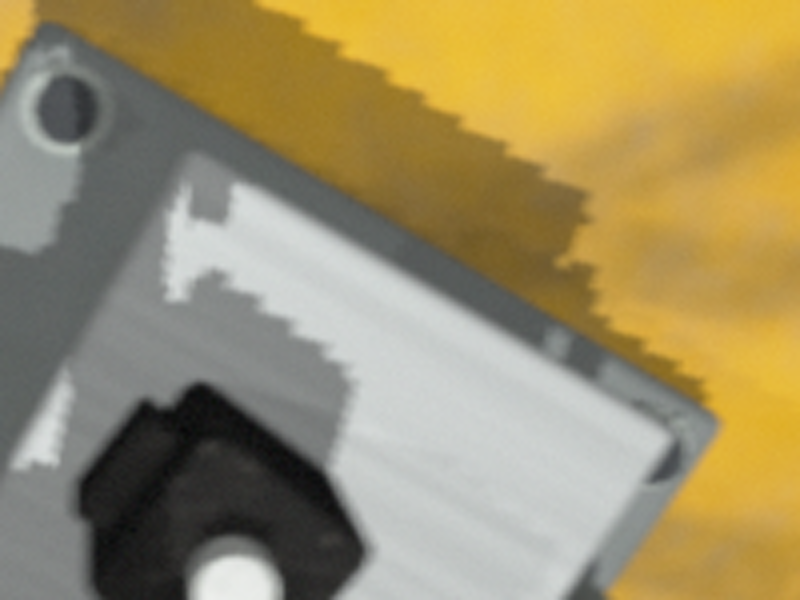

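View pics/s19c.png

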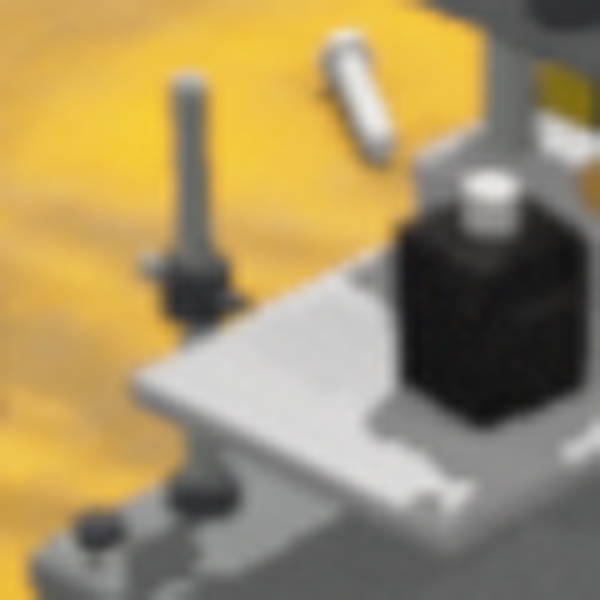

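```bash
python3 - <<'E'
from h import *
crop("w19",400,200,520,320,6,"w19d")
E
```

```text
(no output)
```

View pics/w19d.png

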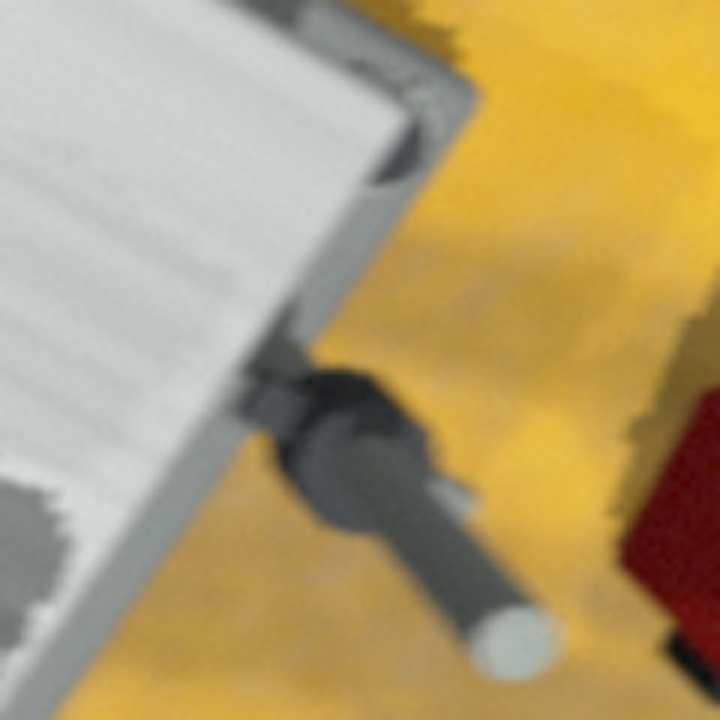

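```bash
python3 - <<'E'
from h import *
w=lambda u,v:(400+u/6,200+v/6); s=lambda u,v:(255+u/10,140+v/10)
C=tri(("w19",*w(415,118)),("s19",*s(133,380)));print("corner",C)
I=tri(("w19",*w(252,385)),("s19",*s(244,298)));print("tip",I)
R=tri(("w19",*w(515,640)),("s19",*s(188,78)));print("rodtop",R)
e=onz("w19",*w(240,378),.068);print(e)
# scene sensitivity px per mm z at tip
p=I[0];print(proj("s19",p),proj("s19",p+[0,0,.01]),proj("w19",p),proj("w19",p+[0,0,.01]))
E
```

```text
corner (array([ 0.45769522, -0.04153447,  0.05959801]), [np.float64(0.0015334297107320303), np.float64(0.0015334297107321409)])
tip (array([ 0.48914469, -0.05048236,  0.06501906]), [np.float64(0.0011625706629027545), np.float64(0.0011625706629027626)])
rodtop (array([ 0.49413807, -0.03649863,  0.11010944]), [np.float64(0.0009040410042859447), np.float64(0.0009040410042859976)])
[ 0.48751591 -0.05198009  0.068     ]
[278.85453538 169.65348347] [278.71126442 165.38188342] [440.13685069 264.23935316] [444.53912747 269.75264469]
```

Request:
play_rows:
  moves:
    - {"translation": [-0.0017, 0.0116, 0], "delta_rot": [0, 0, 0], "jaw": 0}
    - {"translation": [-0.001, 0.0234, 0], "delta_rot": [0, 0, 0], "jaw": 0}
    - {"translation": [0.0019, 0.0348, 0], "delta_rot": [0, 0, 0], "jaw": 0}
    - {"translation": [0.0069, 0.0454, 0], "delta_rot": [0, 0, 0], "jaw": 0}
    - {"translation": [0.014, 0.0548, 0], "delta_rot": [0, 0, 0], "jaw": 0}
    - {"translation": [0.0227, 0.0627, 0], "delta_rot": [0, 0, 0], "jaw": 0}
    - {"translation": [0.0329, 0.0687, 0], "delta_rot": [0, 0, 0], "jaw": 0}
    - {"translation": [0.044, 0.0726, 0], "delta_rot": [0, 0, 0], "jaw": 0}

```text
time: 16.7
position: [0.5293, -0.0565, 0.1737]
orientation: [[-0.239, -0.003, -0.971], [0.971, 0.0, -0.239], [0.001, -1.0, 0.003]]
force: [-4.9, 1.0, 11.4]
gripper_width: 0.0208
```

```bash
python3 - <<'E'
from h import *
snap("scene","s20")
s=ctrl.get_state();print(s["time"],s["position"],s["force"],s["torque"],s["gripper_width"],s["q"].round(3))
crop("s20",255,140,315,200,10,"s20c")
E
```

```text
16.75 [ 0.53142303 -0.05614626  0.17376923] [-2.70720636  4.58070749 13.14272358] [ 0.35047969  0.60297091 -0.00995078] 0.0207212834106452 [-2.490e-01  4.120e-01  1.585e+00  1.000e-03  1.145e+00 -2.061e+00]
```

View pics/s20c.png

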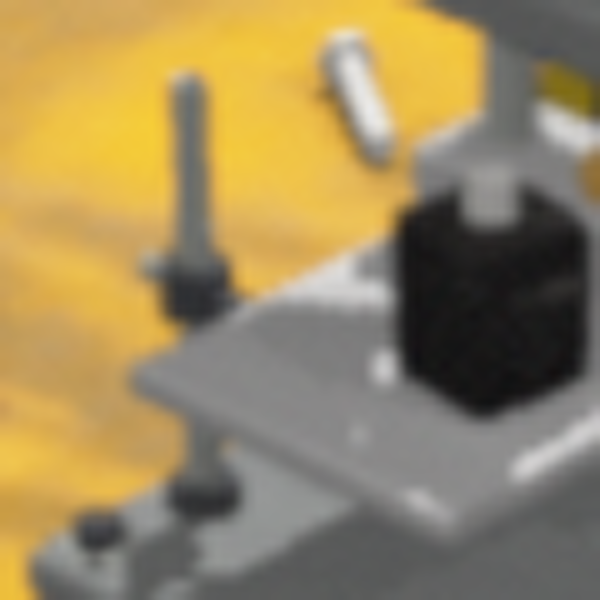

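Request:
play_rows:
  moves:
    - {"translation": [0.0116, 0.0017, 0], "delta_rot": [0, 0, 0], "jaw": 0}
    - {"translation": [0.0234, 0.001, 0], "delta_rot": [0, 0, 0], "jaw": 0}
    - {"translation": [0.0348, -0.0019, 0], "delta_rot": [0, 0, 0], "jaw": 0}
    - {"translation": [0.0454, -0.0069, 0], "delta_rot": [0, 0, 0], "jaw": 0}
    - {"translation": [0.0548, -0.014, 0], "delta_rot": [0, 0, 0], "jaw": 0}
    - {"translation": [0.0627, -0.0227, 0], "delta_rot": [0, 0, 0], "jaw": 0}
    - {"translation": [0.0687, -0.0329, 0], "delta_rot": [0, 0, 0], "jaw": 0}
    - {"translation": [0.0726, -0.044, 0], "delta_rot": [0, 0, 0], "jaw": 0}

```text
time: 17.42
position: [0.6041, -0.1, 0.1738]
orientation: [[-0.239, 0.002, -0.971], [0.971, 0.003, -0.239], [0.002, -1.0, -0.002]]
force: [1.5, 5.4, 8.5]
gripper_width: 0.0212
```

Request:
play_rows:
  moves:
    - {"translation": [0, 0, 0], "delta_rot": [0, 0, 0], "jaw": 0}
    - {"translation": [0, 0, 0], "delta_rot": [0, 0, 0], "jaw": 0.3}
    - {"translation": [0, 0, 0], "delta_rot": [0, 0, 0], "jaw": 0.6}
    - {"translation": [0, 0, 0], "delta_rot": [0, 0, 0], "jaw": 0.6}
    - {"translation": [0, 0, 0], "delta_rot": [0, 0, 0], "jaw": 0.6}
    - {"translation": [0, 0, 0.03], "delta_rot": [0, 0, 0], "jaw": 0.6}
    - {"translation": [0, 0, 0.065], "delta_rot": [0, 0, 0], "jaw": 0.6}
    - {"translation": [-0.03, 0, 0.09], "delta_rot": [0, 0, 0], "jaw": 0.6}

```text
time: 18.08
position: [0.5756, -0.1015, 0.2639]
orientation: [[-0.239, 0.002, -0.971], [0.971, -0.0, -0.239], [-0.001, -1.0, -0.002]]
force: [-0.7, -0.6, 0.3]
gripper_width: 0.0514
```

```bash
python3 - <<'E'
from h import *
snap("scene","s21");snap("wrist","w21")
s=ctrl.get_state();print(s["time"],s["position"],s["force"],s["q"].round(3))
crop("s21",255,60,355,200,5,"s21c")
E
```

```text
18.1833 [ 0.57226322 -0.10155007  0.26768782] [ 1.37355273 -0.47342684  0.41210111] [-0.307  0.419  1.305 -0.     1.411 -2.118]
```

View pics/s21c.png

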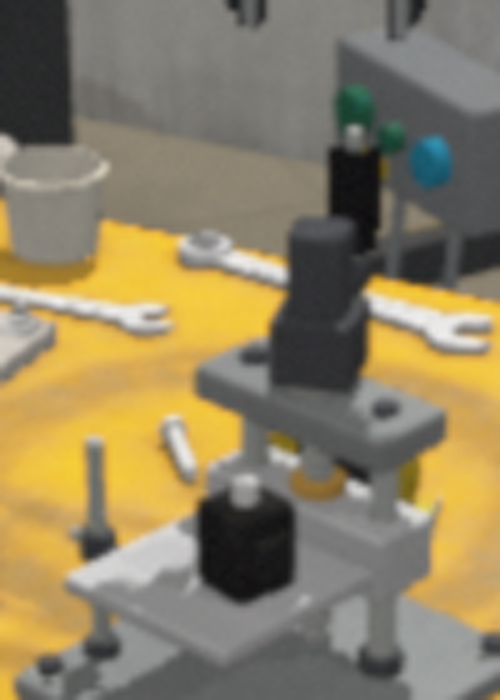

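View pics/w21.png

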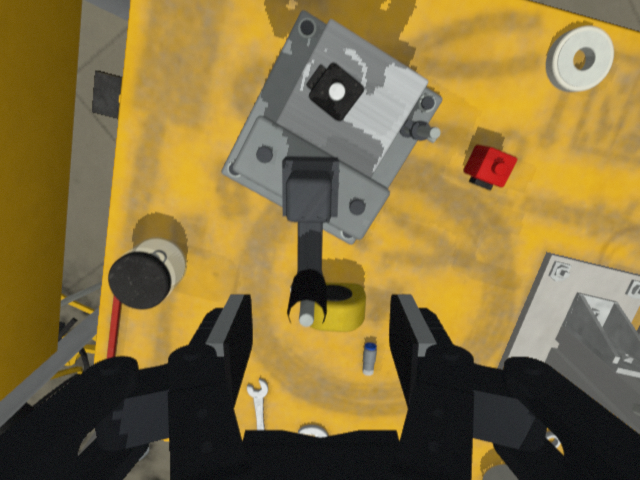

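Request:
play_rows:
  moves:
    - {"translation": [-0.03, 0.016, 0], "delta_rot": [0, 0, -6], "jaw": 0.6}
    - {"translation": [-0.06, 0.033, 0], "delta_rot": [0, 0, -12], "jaw": 0.6}
    - {"translation": [-0.09, 0.05, 0], "delta_rot": [0, 0, -18], "jaw": 0.6}
    - {"translation": [-0.115, 0.066, 0], "delta_rot": [0, 0, -24], "jaw": 0.6}
    - {"translation": [-0.115, 0.066, 0], "delta_rot": [0, 0, -25], "jaw": 0.6}

```text
time: 18.6
position: [0.4533, -0.0326, 0.262]
orientation: [[0.198, -0.004, -0.98], [0.98, 0.002, 0.198], [0.001, -1.0, 0.005]]
force: [0.2, 0.2, -0.2]
gripper_width: 0.051
```

Request:
play_rows:
  moves:
    - {"translation": [0, 0, -0.02], "delta_rot": [-1.3, -6.8, 0], "jaw": 0.6}
    - {"translation": [0, 0, -0.045], "delta_rot": [-2.6, -13.6, 0], "jaw": 0.6}
    - {"translation": [0, 0, -0.07], "delta_rot": [-3.9, -20.4, 0], "jaw": 0.6}
    - {"translation": [0, 0, -0.095], "delta_rot": [-5.2, -27.2, 0], "jaw": 0.6}
    - {"translation": [0, 0, -0.12], "delta_rot": [-6.5, -34, 0], "jaw": 0.6}
    - {"translation": [0, 0, -0.13], "delta_rot": [-7.6, -39, 0], "jaw": 0.6}
    - {"translation": [0, 0, -0.13], "delta_rot": [-7.6, -39, 0], "jaw": 0.6}
    - {"translation": [0, 0, -0.13], "delta_rot": [-7.6, -39, 0], "jaw": 0.6}

```text
time: 19.27
position: [0.4493, -0.0439, 0.1602]
orientation: [[0.161, 0.532, -0.832], [0.985, -0.04, 0.165], [0.054, -0.846, -0.53]]
force: [-0.2, -1.6, -0.2]
gripper_width: 0.0512
```

```bash
python3 - <<'E'
from h import *
d=snap("wrist","w22")
s=ctrl.get_state();print(s["time"],s["position"],s["force"],s["q"].round(3),s["orientation"].round(3));print("cam",-d["R"].T@d["t"],d["R"][2])
E
```

```text
19.3167 [ 0.44886012 -0.04370349  0.15955239] [ 0.50148358  1.93365005 -1.31521514] [-0.384  0.079  2.284  0.611  0.29  -2.325] [[ 0.158  0.532 -0.832]
 [ 0.986 -0.038  0.163]
 [ 0.055 -0.846 -0.53 ]]
cam [ 0.31449054 -0.02627309  0.24394404] [ 0.74432449 -0.08503316 -0.66238238]
```

View pics/w22.png

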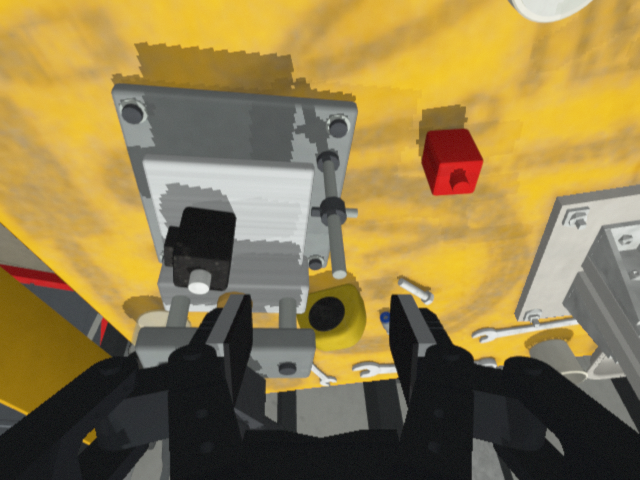

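```bash
python3 - <<'E'
from h import *
crop("w22",270,130,390,230,6,"w22c")
E
```

```text
(no output)
```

View pics/w22c.png

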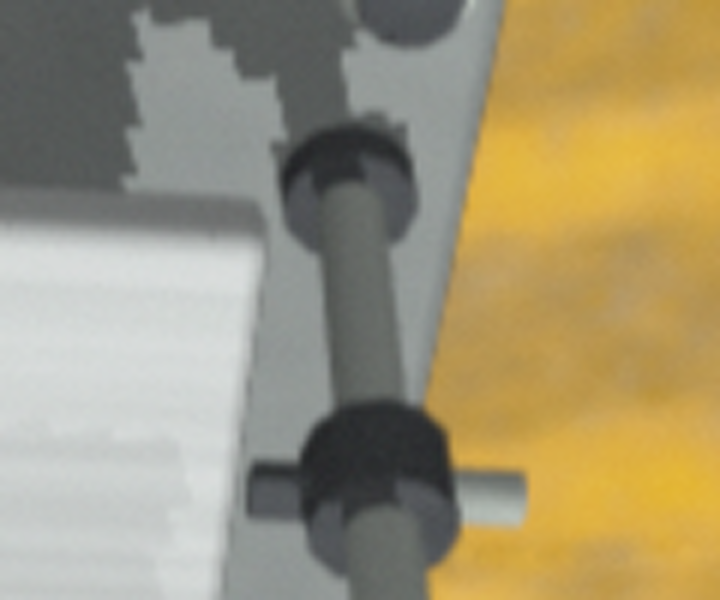

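```bash
python3 - <<'E'
from h import *
from scipy.spatial.transform import Rotation as Ro
s=ctrl.get_state();R=s["orientation"]
th=np.radians(-10);x=np.array([np.cos(th),np.sin(th),0]);y0=np.array([0,0,-1.]);z=np.cross(x,y0);V=np.column_stack([x,y0,z])
h=-z; ax=np.cross(y0,h)
for tilt in (0,25,35):
    F=Ro.from_rotvec(np.radians(tilt)*ax).as_matrix()@V
    print(tilt,F.round(2).tolist(),Ro.from_matrix(F@R.T).as_rotvec(degrees=True).round(1), "cam off",(-.143*F[:,1]+.072*F[:,2]).round(3))
I=np.array([.489,-.0505,.068]);print(s["position"])
E
```

```text
0 [[0.98, 0.0, 0.17], [-0.17, 0.0, 0.98], [0.0, -1.0, 0.0]] [ 27.   23.4 -87.4] cam off [0.013 0.071 0.143]
25 [[0.98, -0.07, 0.16], [-0.17, -0.42, 0.89], [0.0, -0.91, -0.42]] [  4.4   7.4 -90.5] cam off [0.022 0.124 0.099]
35 [[0.98, -0.1, 0.14], [-0.17, -0.56, 0.81], [-0.0, -0.82, -0.57]] [ -4.7   1.  -90.9] cam off [0.024 0.139 0.076]
[ 0.44886012 -0.04370349  0.15955239]
```

Request:
play_rows:
  moves:
    - {"translation": [-0.01, 0.02, 0.02], "delta_rot": [0, 0, -6], "jaw": 0.6}
    - {"translation": [-0.01, 0.04, 0.04], "delta_rot": [0, 0, -13], "jaw": 0.6}
    - {"translation": [0, 0.06, 0.05], "delta_rot": [0, 1, -20], "jaw": 0.6}
    - {"translation": [0.01, 0.064, 0.05], "delta_rot": [1, 2, -27], "jaw": 0.6}
    - {"translation": [0.02, 0.064, 0.05], "delta_rot": [1, 3, -34], "jaw": 0.6}
    - {"translation": [0.03, 0.064, 0.05], "delta_rot": [2, 4, -41], "jaw": 0.6}
    - {"translation": [0.04, 0.064, 0.04], "delta_rot": [2, 4, -48], "jaw": 0.6}
    - {"translation": [0.05, 0.064, 0.03], "delta_rot": [2, 4, -54], "jaw": 0.6}

```text
time: 19.98
position: [0.4925, 0.0186, 0.1957]
orientation: [[0.473, 0.445, -0.761], [0.878, -0.169, 0.447], [0.07, -0.879, -0.471]]
force: [1.2, 0.0, 0.7]
gripper_width: 0.0513
```

```bash
python3 - <<'E'
from h import *
from scipy.spatial.transform import Rotation as Ro
s=ctrl.get_state();R=s["orientation"];print(s["time"],s["position"],s["q"].round(3),s["force"])
th=np.radians(-10);x=np.array([np.cos(th),np.sin(th),0]);y0=np.array([0,0,-1.]);z=np.cross(x,y0);V=np.column_stack([x,y0,z])
F=Ro.from_rotvec(np.radians(25)*np.cross(y0,-z)).as_matrix()@V
print(Ro.from_matrix(F@R.T).as_rotvec(degrees=True).round(1))
E
```

```text
19.9833 [0.49247308 0.01858551 0.19566886] [-0.013  0.13   2.043 -0.334  0.522 -0.82 ] [1.20411319 0.04814949 0.65773049]
[  1.2   5.3 -71.5]
```

Request:
play_rows:
  moves:
    - {"translation": [0, 0, 0], "delta_rot": [0, 0.5, -7], "jaw": 0.6}
    - {"translation": [0, 0, 0], "delta_rot": [0, 1, -14], "jaw": 0.6}
    - {"translation": [0, 0, 0], "delta_rot": [0, 1.5, -21], "jaw": 0.6}
    - {"translation": [0, 0, 0], "delta_rot": [0, 2, -28], "jaw": 0.6}
    - {"translation": [0, 0, 0], "delta_rot": [0, 2.5, -35], "jaw": 0.6}
    - {"translation": [0, 0, 0], "delta_rot": [0, 3, -42], "jaw": 0.6}
    - {"translation": [0, 0, 0], "delta_rot": [0, 4, -49], "jaw": 0.6}
    - {"translation": [0, 0, 0], "delta_rot": [1, 4, -56], "jaw": 0.6}

```text
time: 20.65
position: [0.4915, 0.0186, 0.1938]
orientation: [[0.993, 0.071, -0.095], [0.116, -0.421, 0.899], [0.023, -0.904, -0.427]]
force: [0.9, -0.7, -0.1]
gripper_width: 0.0511
```

```bash
python3 - <<'E'
from h import *
from scipy.spatial.transform import Rotation as Ro
s=ctrl.get_state();R=s["orientation"];print(s["time"],s["position"],s["q"].round(3),s["force"])
th=np.radians(-10);x=np.array([np.cos(th),np.sin(th),0]);y0=np.array([0,0,-1.]);z=np.cross(x,y0);V=np.column_stack([x,y0,z])
F=Ro.from_rotvec(np.radians(25)*np.cross(y0,-z)).as_matrix()@V
print(Ro.from_matrix(F@R.T).as_rotvec(degrees=True).round(1))
snap("wrist","w23")
E
```

```text
20.65 [0.49152631 0.0185621  0.19376098] [ 0.155  0.352  1.712 -0.494  1.124  0.271] [ 0.87664226 -0.69789577 -0.05270733]
[  0.3   1.3 -16.7]
```

View pics/w23.png

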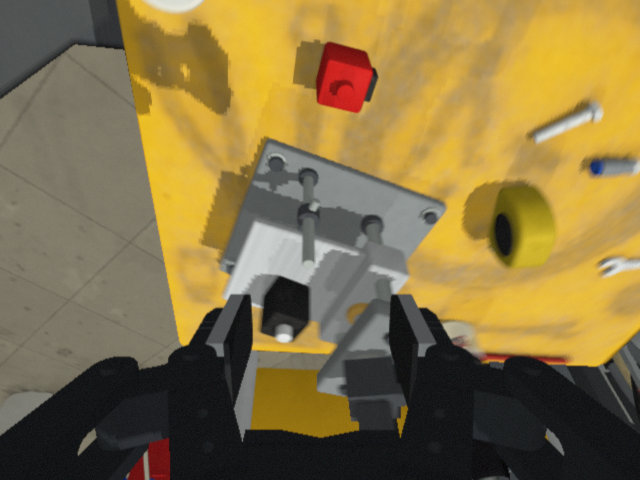

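Request:
play_rows:
  moves:
    - {"translation": [-0.03, 0, 0], "delta_rot": [0, 0, 4], "jaw": 0.6}
    - {"translation": [-0.06, 0, -0.02], "delta_rot": [0, 0, 8], "jaw": 0.6}
    - {"translation": [-0.075, 0, -0.05], "delta_rot": [0, 0, 12], "jaw": 0.6}
    - {"translation": [-0.075, 0, -0.075], "delta_rot": [0, 0, 12], "jaw": 0.6}
    - {"translation": [-0.075, 0, -0.075], "delta_rot": [0, 0, 12], "jaw": 0.6}
    - {"translation": [-0.075, 0, -0.075], "delta_rot": [0, 0, 12], "jaw": 0.6}

```text
time: 21.2
position: [0.4157, 0.0183, 0.1188]
orientation: [[0.945, 0.157, -0.288], [0.328, -0.395, 0.858], [0.021, -0.905, -0.424]]
force: [-0.8, 0.5, 0.4]
gripper_width: 0.0512
```

```bash
python3 - <<'E'
from h import *
s=ctrl.get_state();R=s["orientation"];print(s["time"],s["position"],s["q"].round(3),s["force"])
d=snap("wrist","w24");print("cam",-d["R"].T@d["t"],d["R"][2])
E
```

```text
21.2 [0.41568722 0.0182663  0.1188201 ] [ 0.174  0.305  2.058 -0.628  0.788  0.297] [-0.83291059  0.54507325  0.36494465]
cam [0.37295634 0.13589511 0.21852383] [ 0.23253991 -0.61954879 -0.74972294]
```

View pics/w24.png

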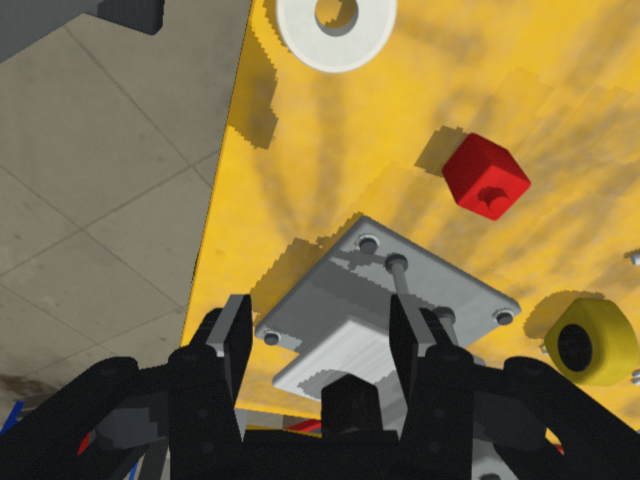

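Request:
play_rows:
  moves:
    - {"translation": [0.025, 0.008, 0], "delta_rot": [0, 0, 0], "jaw": 0.6}
    - {"translation": [0.045, 0.015, 0], "delta_rot": [0, 0, 4], "jaw": 0.6}
    - {"translation": [0.045, 0.015, 0], "delta_rot": [0, 0, 6], "jaw": 0.6}
    - {"translation": [0.045, 0.015, 0], "delta_rot": [0, 0, 6], "jaw": 0.6}
    - {"translation": [0.045, 0.015, 0], "delta_rot": [0, 0, 6], "jaw": 0.6}

```text
time: 21.67
position: [0.4614, 0.0334, 0.1201]
orientation: [[0.906, 0.199, -0.373], [0.422, -0.375, 0.825], [0.025, -0.905, -0.424]]
force: [-0.1, -0.7, -0.3]
gripper_width: 0.0514
```

```bash
python3 - <<'E'
from h import *
s=ctrl.get_state();R=s["orientation"];print(s["time"],s["position"],s["q"].round(3),s["force"])
d=snap("wrist","w25");print("cam",-d["R"].T@d["t"],d["R"][2])
crop("w25",250,200,400,350,5,"w25c")
E
```

```text
21.6667 [0.46135012 0.0334135  0.1201197 ] [ 0.182  0.353  1.973 -0.617  0.776  0.191] [-0.10351437 -0.74480577 -0.33769669]
cam [0.40655137 0.14589596 0.21982237] [ 0.2967631  -0.59156813 -0.74965246]
```

View pics/w25.png

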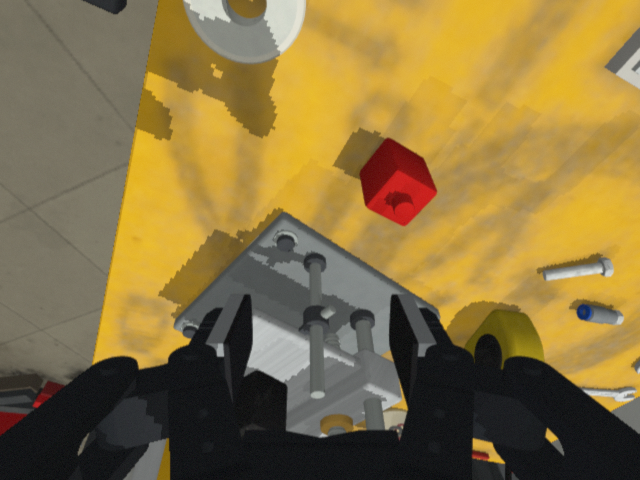

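View pics/w25c.png

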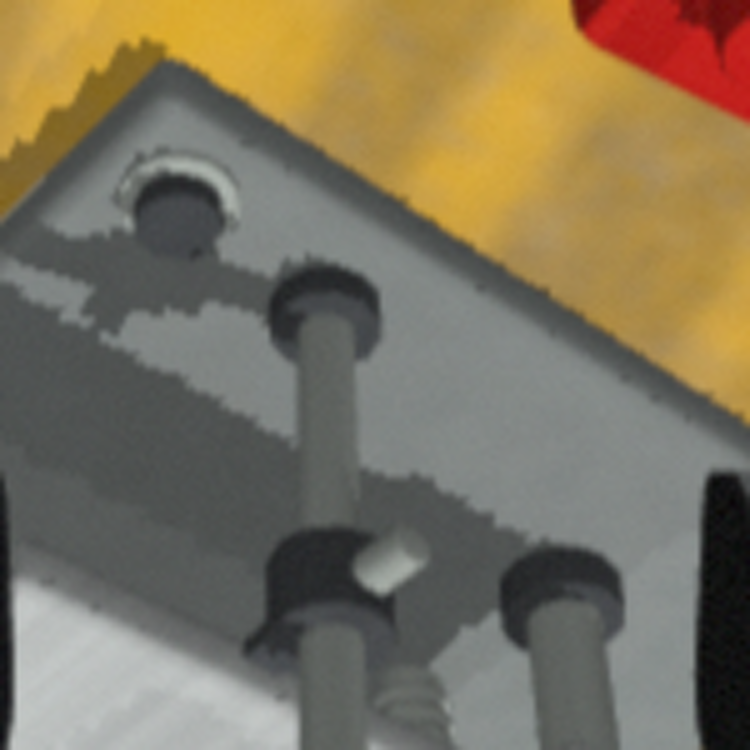

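```bash
python3 - <<'E'
from h import *
crop("w25",280,300,340,350,12,"w25d");crop("w22",300,190,360,230,12,"w22d")
E
```

```text
(no output)
```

View pics/w25d.png

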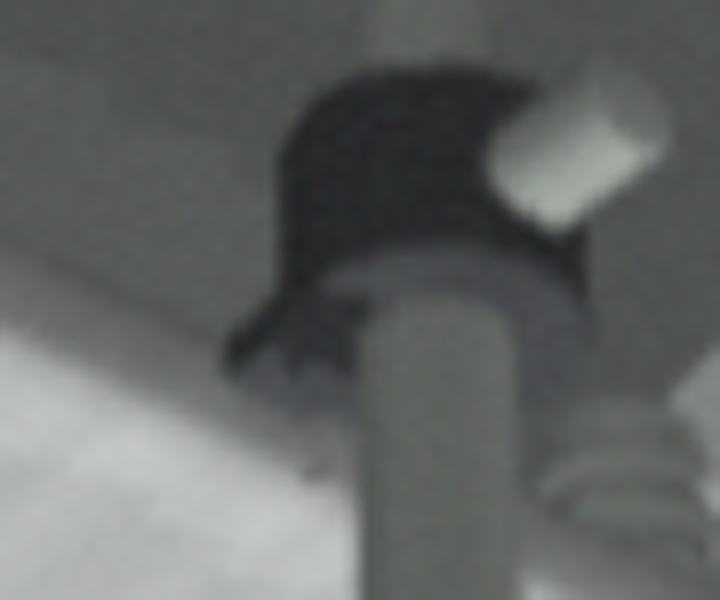

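View pics/w22d.png

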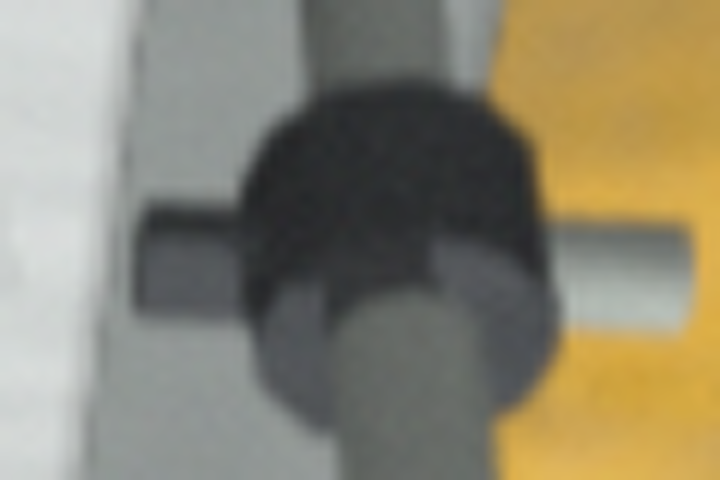

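```bash
python3 - <<'E'
from h import *
w=lambda u,v:(400+u/6,200+v/6)
a=onz("w19",*w(410,125),.065);b=onz("w19",*w(20,690),.065);print(a,b,np.degrees(np.arctan2(*(b-a)[1::-1])))
a2=onz("w22",270+262/6,130+250/6,.071);b2=onz("w22",270+220/6,130+590/6,.071);print(a2,b2,np.degrees(np.arctan2(*(b2-a2)[1::-1])))
dv=lambda u,v:(280+u/12,300+v/12); d2=lambda u,v:(300+u/12,190+v/12)
# tip corner robot side: w25 (230,372), w22 (140,212)? top face near corner
for t22 in [(140,235),(135,310)]:
  for t25 in [(232,375),(300,408)]:
    print(t22,t25,tri(("w25",*dv(*t25)),("w22",*d2(*t22))))
print(tri(("w25",*dv(232,372)),("w22",*d2(140,232)),("w19",400+238/6,200+372/6)))
e=np.radians(-17)
n=np.array([np.sin(e),-np.cos(e),0])  # toward plate (-y)
t=np.array([np.cos(e),np.sin(e),0])
P=np.array([.489,-.0505,.068])
p0=proj("w25",P)
for dz in (0,-.001,-.002,.001,.002):
    q=proj("w25",P+.0015*n+[0,0,dz]);q2=proj("w25",P+.0015*n+.01*t+[0,0,dz])
    y=q[1]+(q2[1]-q[1])/(q2[0]-q[0])*(p0[0]-q[0]); print(dz,p0,"edge at col",y, "diff",y-p0[1],"crop",12*(y-p0[1]))
E
```

```text
[ 0.45728441 -0.04246967  0.065     ] [ 0.52971519 -0.06301867  0.065     ] -15.838926318467054
[ 0.45524173 -0.04338803  0.071     ] [ 0.49816374 -0.05532779  0.071     ] -15.54515751183518
(140, 235) (232, 375) (array([ 0.48768607, -0.05013943,  0.0663433 ]), [np.float64(0.0001509727991725092), np.float64(0.00015097279917258578)])
(140, 235) (300, 408) (array([ 0.49086961, -0.05082232,  0.06534614]), [np.float64(0.0017851507936303987), np.float64(0.001785150793630499)])
(135, 310) (232, 375) (array([ 0.48883463, -0.05042608,  0.06783832]), [np.float64(0.0017314995888039243), np.float64(0.0017314995888039085)])
(135, 310) (300, 408) (array([ 0.4921134 , -0.05118127,  0.0667541 ]), [np.float64(0.00012191609120361587), np.float64(0.00012191609120358577)])
(array([ 0.4879684 , -0.05080703,  0.06544689]), [np.float64(0.00028819613443141766), np.float64(0.0006600046577728589), np.float64(0.0006435294513323914)])
0 [300.9084338  334.08692068] edge at col 335.9727391372731 diff 1.8858184534823295 crop 22.629821441787954
-0.001 [300.9084338  334.08692068] edge at col 334.6155602988148 diff 0.5286396150240193 crop 6.343675380288232
-0.002 [300.9084338  334.08692068] edge at col 333.26623128968237 diff -0.820689394108399 crop -9.848272729300788
0.001 [300.9084338  334.08692068] edge at col 337.33783650540624 diff 3.2509158216154788 crop 39.010989859385745
0.002 [300.9084338  334.08692068] edge at col 338.7109219075799 diff 4.624001223789151 crop 55.48801468546981
```

```bash
python3 - <<'E'
from h import *
crop("w22",280,150,340,240,8,"w22e")
def plane(tag,p,q):
    c,a=ray(tag,*p);_,b=ray(tag,*q);n=np.cross(a,b);return c,n/np.linalg.norm(n)
dv=lambda u,v:(280+u/12,300+v/12); d2=lambda u,v:(300+u/12,190+v/12)
for A,B in [((135,0),(75,470)),((125,0),(65,470)),((143,0),(90,470))]:
    c,n=plane("w22",d2(*A),d2(*B))
    X=[]
    for u,v in [(0,325),(232,436),(345,490)]:
        o,r=ray("w25",*dv(u,v)); X.append(o+r*(n@(c-o))/(n@r))
    print(np.array(X).round(4).tolist())
E
```

```text
[[0.4744, -0.0485, 0.0683], [0.4888, -0.0526, 0.0684], [0.4961, -0.0546, 0.0684]]
[[0.4746, -0.049, 0.0679], [0.489, -0.0531, 0.068], [0.4964, -0.0552, 0.068]]
[[0.4743, -0.048, 0.0687], [0.4886, -0.0519, 0.0689], [0.4958, -0.0538, 0.069]]
```

View pics/w22e.png

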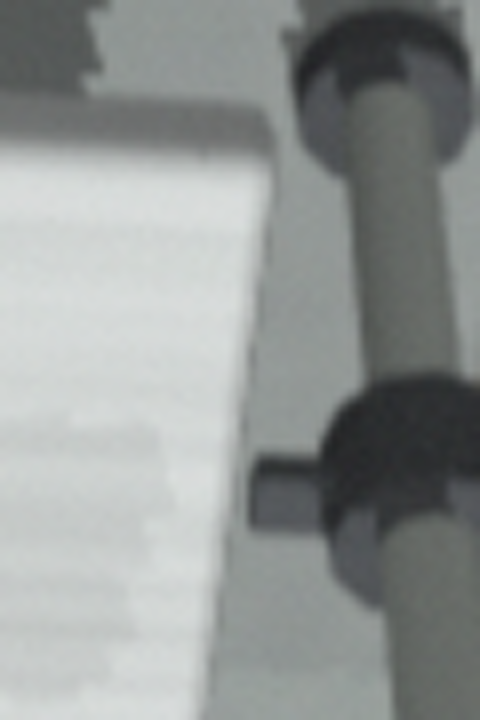

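```bash
python3 - <<'E'
from h import *
crop("w22",325,85,365,135,12,"cA");crop("w25",260,200,300,250,12,"cB")
a=cv2.imread("pics/cA.png");b=cv2.imread("pics/cB.png");cv2.imwrite("pics/cAB.png",cv2.resize(np.hstack([a,b]),(800,500)))
E
```

```text
(no output)
```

View pics/cAB.png

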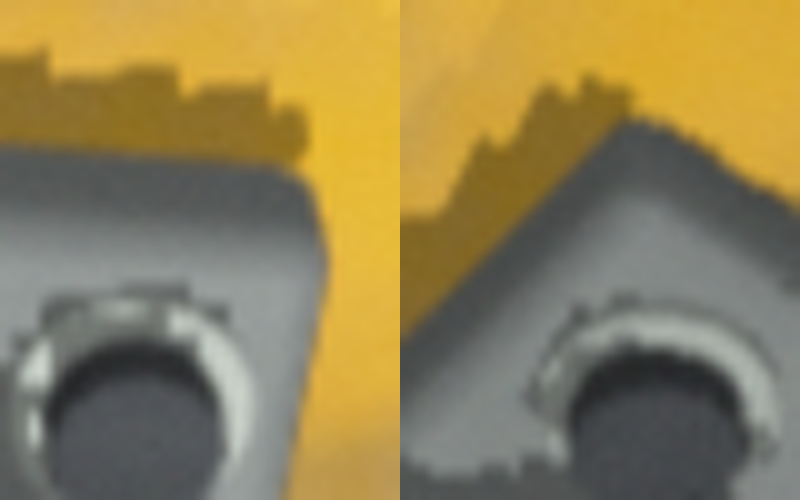

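```bash
python3 - <<'E'
from h import *
print("bolt",tri(("w22",339,127.5),("w25",285.5,243)))
print("base corner z0",tri(("w22",355.5,102),("w25",283.5,212)))
# rod top, foot collar
print("rodtop",tri(("w22",339,274),("w25",317.5,395)),tri(("w22",339,274),("w19",400+515/6,200+640/6)))
E
```

```text
bolt (array([ 0.46703828, -0.02670919,  0.01757618]), [np.float64(0.00036285428138048843), np.float64(0.0003628542813804209)])
base corner z0 (array([ 0.45985916, -0.01379666,  0.00324203]), [np.float64(0.00039635058972873146), np.float64(0.00039635058972866446)])
rodtop (array([ 0.49347036, -0.03816802,  0.11258677]), [np.float64(0.0002409863549889774), np.float64(0.0002409863549889598)]) (array([ 0.49248561, -0.03774235,  0.11340287]), [np.float64(0.00043916167140642376), np.float64(0.0004391616714064678)])
```

```bash
python3 - <<'E'
from h import *
snap("scene","s25");crop("s25",255,150,315,195,13,"s25c")
e=np.radians(-15.8);n=np.array([np.sin(e),-np.cos(e),0]);t=np.array([np.cos(e),np.sin(e),0]);P=np.array([.4877,-.0501,.0663])
p0=proj("s25",P);p1=proj("s25",P+.006*t);print(p0,p1)
for dz in (0,.001,.002,-.001):
    q=proj("s25",P+.0015*n+[0,0,dz]);q2=proj("s25",P+.0015*n+.01*t+[0,0,dz]);s=(q2[1]-q[1])/(q2[0]-q[0])
    print(dz,q[1]+s*(p0[0]-q[0])-p0[1],s)
E
```

```text
[278.33348494 169.3724488 ] [280.38300619 168.33117741]
0 0.5033914310107548 -0.5087675241957907
0.001 0.06954813971321983 -0.5081542264798146
0.002 -0.3646737904596762 -0.5075403935052282
-0.001 0.9368565784731686 -0.5093802873529655
```

View pics/s25c.png

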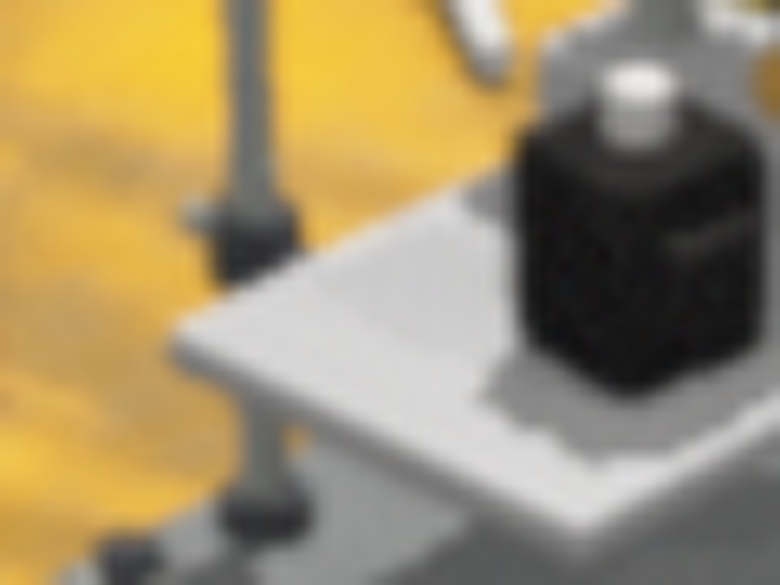

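```bash
python3 - <<'E'
from h import *
print(onz("w25",400,200,.055),onz("w25",400,220,.04),onz("w25",245,35,0.015))
E
```

```text
[0.4974059  0.05443365 0.055     ] [0.51317885 0.03422094 0.04      ] [0.40330469 0.08320123 0.015     ]
```

Request:
play_rows:
  moves:
    - {"translation": [-0.006, 0.004, 0], "delta_rot": [-5.5, -2.5, 0], "jaw": 0.6}
    - {"translation": [-0.012, 0.008, -0.005], "delta_rot": [-11, -5, 0], "jaw": 0.6}
    - {"translation": [-0.012, 0.008, -0.015], "delta_rot": [-16.4, -7.4, 0], "jaw": 0.6}
    - {"translation": [-0.012, 0.008, -0.025], "delta_rot": [-16.4, -7.4, 0], "jaw": 0.6}
    - {"translation": [-0.012, 0.008, -0.025], "delta_rot": [-16.4, -7.4, 0], "jaw": 0.6}

```text
time: 22.18
position: [0.4494, 0.0538, 0.1033]
orientation: [[0.907, 0.282, -0.312], [0.421, -0.607, 0.674], [0.001, -0.743, -0.67]]
force: [0.6, 0.1, -0.8]
gripper_width: 0.0514
```

```bash
python3 - <<'E'
from h import *
s=ctrl.get_state();print(s["time"],s["position"],s["q"].round(3),s["force"])
d=snap("wrist","w26");print("cam",-d["R"].T@d["t"],d["R"][2], proj("w26",[.4877,-.0501,.0663]))
E
```

```text
22.1833 [0.44937546 0.05375635 0.10327871] [ 0.419  0.494  2.009 -0.996  0.924  0.728] [ 0.59386936  0.0771267  -0.84972479]
cam [0.38715083 0.18855394 0.16233254] [ 0.35874754 -0.77198091 -0.52473392] [306.29778691 320.27936414]
```

View pics/w26.png

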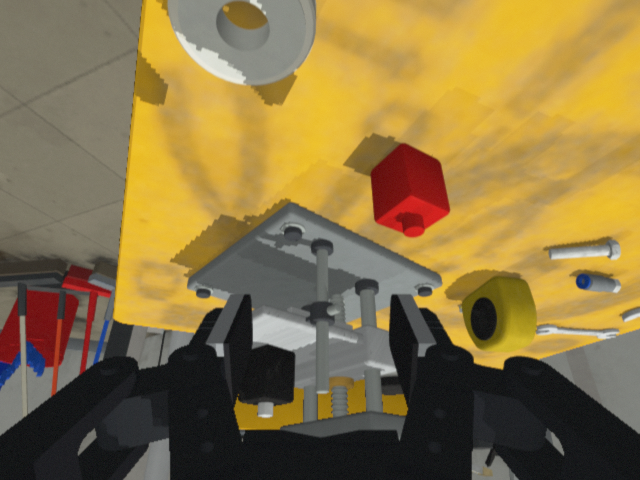

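```bash
python3 - <<'E'
from h import *
crop("w26",250,285,350,350,8,"w26c")
e=np.radians(-15.8);n=np.array([np.sin(e),-np.cos(e),0]);t=np.array([np.cos(e),np.sin(e),0]);P=np.array([.4877,-.0501,.0663])
p0=proj("w26",P)
for o in (.0015,.0025):
  for dz in (0,.001,.002,-.001):
    q=proj("w26",P+o*n+[0,0,dz]);q2=proj("w26",P+o*n+.01*t+[0,0,dz]);s=(q2[1]-q[1])/(q2[0]-q[0])
    print(o,dz,8*(q[1]+s*(p0[0]-q[0])-p0[1]),s)
E
```

```text
0.0015 0 8.288187784923593 0.29380683535776314
0.0015 0.001 19.963282677870666 0.2912786983219223
0.0015 0.002 31.682539246513443 0.2887409984714824
0.0015 -0.001 -3.34299458455871 0.29632546353069067
0.0025 0 13.758341364764874 0.29262232268494975
0.0025 0.001 25.39689005947821 0.29010209940039966
0.0025 0.002 37.07928527367176 0.2875723815454961
0.0025 -0.001 2.1633928038972954 0.2951331047517595
```

View pics/w26c.png

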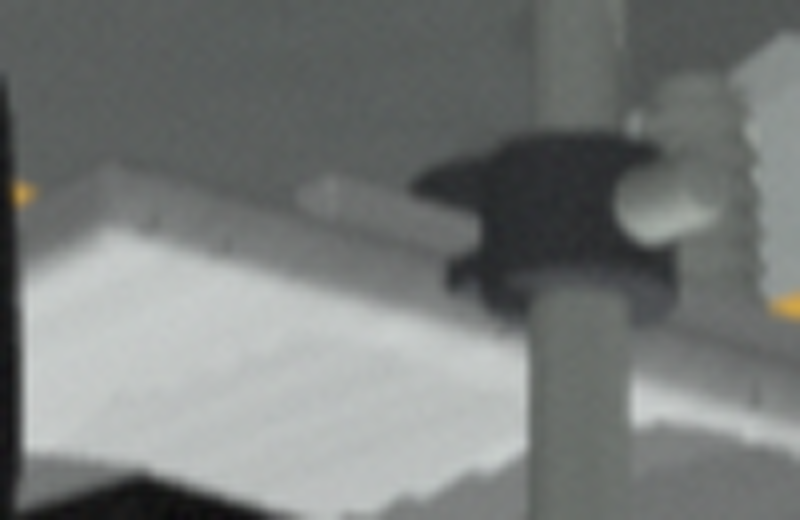

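```bash
python3 - <<'E'
from h import *
from scipy.spatial.transform import Rotation as Ro
s=ctrl.get_state();R=s["orientation"];print(s["position"])
def V(d):
    th=np.radians(d);x=np.array([np.cos(th),np.sin(th),0]);y0=np.array([0,0,-1.]);return np.column_stack([x,y0,np.cross(x,y0)])
for d in (40,75,100): print(d,Ro.from_matrix(V(d)@R.T).as_rotvec(degrees=True).round(1))
E
```

```text
[0.44998667 0.05283352 0.10430603]
40 [35.6 22.7 14.5]
75 [27.9 33.3 47.9]
100 [20.8 40.  71.6]
```

Request:
play_rows:
  moves:
    - {"translation": [0, 0, 0.03], "delta_rot": [2.8, 3.3, 4.8], "jaw": 0.6}
    - {"translation": [0, 0, 0.065], "delta_rot": [5.6, 6.7, 9.6], "jaw": 0.6}
    - {"translation": [0, 0, 0.1], "delta_rot": [8.4, 10, 14.4], "jaw": 0.6}
    - {"translation": [0.005, -0.01, 0.13], "delta_rot": [11.2, 13.3, 19.2], "jaw": 0.6}
    - {"translation": [0.02, -0.03, 0.155], "delta_rot": [14, 16.6, 24], "jaw": 0.6}
    - {"translation": [0.04, -0.055, 0.17], "delta_rot": [16.7, 20, 28.7], "jaw": 0.6}
    - {"translation": [0.06, -0.08, 0.17], "delta_rot": [19.5, 23.3, 33.5], "jaw": 0.6}
    - {"translation": [0.085, -0.1, 0.17], "delta_rot": [22.3, 26.6, 38.3], "jaw": 0.6}

```text
time: 22.9
position: [0.4976, -0.0101, 0.259]
orientation: [[0.635, 0.207, -0.744], [0.767, -0.283, 0.576], [-0.092, -0.937, -0.338]]
force: [0.1, -0.5, -0.5]
gripper_width: 0.0511
```

```bash
python3 - <<'E'
from h import *
from scipy.spatial.transform import Rotation as Ro
s=ctrl.get_state();R=s["orientation"];print(s["time"],s["position"],s["q"].round(2))
def V(d):
    th=np.radians(d);x=np.array([np.cos(th),np.sin(th),0]);y0=np.array([0,0,-1.]);return np.column_stack([x,y0,np.cross(x,y0)])
for d in (75,): print(d,Ro.from_matrix(V(d)@R.T).as_rotvec(degrees=True).round(1))
E
```

```text
22.9 [ 0.49757858 -0.01005874  0.25895657] [ 0.01  0.18  1.73 -0.33  1.05 -0.75]
75 [13.8 15.3 23.5]
```

Request:
play_rows:
  moves:
    - {"translation": [0.025, -0.02, 0.005], "delta_rot": [3.4, 3.8, 5.9], "jaw": 0.6}
    - {"translation": [0.05, -0.04, 0.005], "delta_rot": [6.9, 7.6, 11.7], "jaw": 0.6}
    - {"translation": [0.075, -0.062, 0.005], "delta_rot": [10.3, 11.5, 17.6], "jaw": 0.6}
    - {"translation": [0.1, -0.085, 0.0], "delta_rot": [13.8, 15.3, 23.5], "jaw": 0.6}
    - {"translation": [0.106, -0.091, -0.005], "delta_rot": [13.8, 15.3, 23.5], "jaw": 0.6}
    - {"translation": [0.106, -0.091, -0.01], "delta_rot": [13.8, 15.3, 23.5], "jaw": 0.6}
    - {"translation": [0.106, -0.091, -0.01], "delta_rot": [13.8, 15.3, 23.5], "jaw": 0.6}

```text
time: 23.48
position: [0.6026, -0.1021, 0.244]
orientation: [[0.265, -0.005, -0.964], [0.964, -0.004, 0.265], [-0.005, -1.0, 0.003]]
force: [-0.3, 0.7, 0.2]
gripper_width: 0.0511
```

```bash
python3 - <<'E'
from h import *
s=ctrl.get_state();R=s["orientation"];print(s["time"],s["position"],s["q"].round(2),R.round(3))
snap("wrist","w27")
E
```

```text
23.4833 [ 0.60255264 -0.10213132  0.24399766] [-0.29  0.5   1.24 -0.01  1.4  -1.59] [[ 0.265 -0.005 -0.964]
 [ 0.964 -0.004  0.265]
 [-0.005 -1.     0.003]]
```

View pics/w27.png

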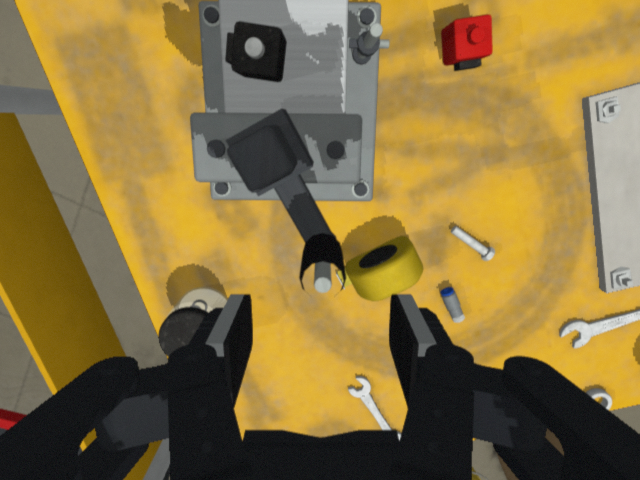

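```bash
python3 - <<'E'
from h import *
p=onz("w27",322,283,.217);print(p,p-ctrl.get_state()["position"])
E
```

```text
[ 0.60253293 -0.10124249  0.217     ] [ 0.00033234 -0.00070992 -0.02802047]
```

Aligned. Descend and grip the handle.

Request:
play_rows:
  moves:
    - {"translation": [0, 0, -0.025], "delta_rot": [0, 0, 0], "jaw": 0.6}
    - {"translation": [0, 0, -0.05], "delta_rot": [0, 0, 0], "jaw": 0.6}
    - {"translation": [0, 0, -0.07], "delta_rot": [0, 0, 0], "jaw": 0.6}
    - {"translation": [0, 0, -0.07], "delta_rot": [0, 0, 0], "jaw": 0.5}
    - {"translation": [0, 0, -0.07], "delta_rot": [0, 0, 0], "jaw": 0.3}
    - {"translation": [0, 0, -0.07], "delta_rot": [0, 0, 0], "jaw": 0.1}
    - {"translation": [0, 0, -0.07], "delta_rot": [0, 0, 0], "jaw": 0}
    - {"translation": [0, 0, -0.07], "delta_rot": [0, 0, 0], "jaw": 0}

```text
time: 24.2
position: [0.6038, -0.0989, 0.1774]
orientation: [[0.26, 0.0, -0.966], [0.966, -0.004, 0.26], [-0.004, -1.0, -0.001]]
force: [-0.3, 0.5, 4.6]
gripper_width: 0.0211
```

Request:
play_rows:
  moves:
    - {"translation": [0, 0, 0], "delta_rot": [0, 0, 0], "jaw": 0}
    - {"translation": [0, 0, 0], "delta_rot": [0, 0, 0], "jaw": 0}

```text
time: 24.37
position: [0.604, -0.099, 0.1771]
orientation: [[0.26, 0.0, -0.966], [0.966, -0.004, 0.26], [-0.004, -1.0, -0.001]]
force: [-0.7, 1.6, 6.5]
gripper_width: 0.0214
```

```bash
python3 - <<'E'
import numpy as np
u=lambda a:np.array([np.cos(np.radians(a)),np.sin(np.radians(a))])*60
s=13.8;print([ [round(float(v),1) for v in u(s+10.5*k)-u(s)] for k in range(1,11)])
s=118.8;print([ [round(float(v),1) for v in u(s-8.25*k)-u(s)] for k in range(1,5)])
E
```

```text
[[-3.6, 10.4], [-9.0, 19.9], [-16.1, 28.3], [-24.5, 35.3], [-34.2, 40.6], [-44.6, 44.1], [-55.4, 45.6], [-66.4, 45.1], [-77.1, 42.7], [-87.2, 38.3]]
[[7.8, 3.6], [16.1, 6.0], [24.7, 7.3], [33.3, 7.3]]
```

Request:
play_rows:
  moves:
    - {"translation": [-0.0036, 0.0104, 0], "delta_rot": [0, 0, 0], "jaw": 0}
    - {"translation": [-0.009, 0.0199, 0], "delta_rot": [0, 0, 0], "jaw": 0}
    - {"translation": [-0.0161, 0.0283, 0], "delta_rot": [0, 0, 0], "jaw": 0}
    - {"translation": [-0.0245, 0.0353, 0], "delta_rot": [0, 0, 0], "jaw": 0}
    - {"translation": [-0.0342, 0.0406, 0], "delta_rot": [0, 0, 0], "jaw": 0}
    - {"translation": [-0.0446, 0.0441, 0], "delta_rot": [0, 0, 0], "jaw": 0}
    - {"translation": [-0.0554, 0.0456, 0], "delta_rot": [0, 0, 0], "jaw": 0}
    - {"translation": [-0.0664, 0.0451, 0], "delta_rot": [0, 0, 0], "jaw": 0}

```text
time: 25.03
position: [0.5386, -0.055, 0.1771]
orientation: [[0.26, 0.004, -0.966], [0.966, -0.007, 0.26], [-0.005, -1.0, -0.005]]
force: [4.6, -3.8, 2.7]
gripper_width: 0.021
```

Request:
play_rows:
  moves:
    - {"translation": [-0.0107, -0.0024, 0], "delta_rot": [0, 0, 0], "jaw": 0}
    - {"translation": [-0.0208, -0.0068, 0], "delta_rot": [0, 0, 0], "jaw": 0}
    - {"translation": [-0.0208, -0.0068, 0], "delta_rot": [0, 0, 0], "jaw": 0}

```text
time: 25.28
position: [0.5167, -0.0619, 0.177]
orientation: [[0.261, 0.002, -0.965], [0.965, -0.006, 0.261], [-0.005, -1.0, -0.003]]
force: [1.8, -0.9, 5.1]
gripper_width: 0.0211
```

```bash
python3 - <<'E'
from h import *
s=ctrl.get_state();print(s["time"],s["position"],s["force"])
p=s["position"][:2]-[.5443,-.1155];print(np.degrees(np.arctan2(p[1],p[0])),np.hypot(*p))
snap("scene","s28");crop("s28",255,150,315,195,13,"s28c")
E
```

```text
25.2833 [ 0.516719   -0.06185324  0.17700072] [ 1.8249402  -0.86138891  5.09341843]
117.20871203756961 0.06032152589377257
```

View pics/s28c.png

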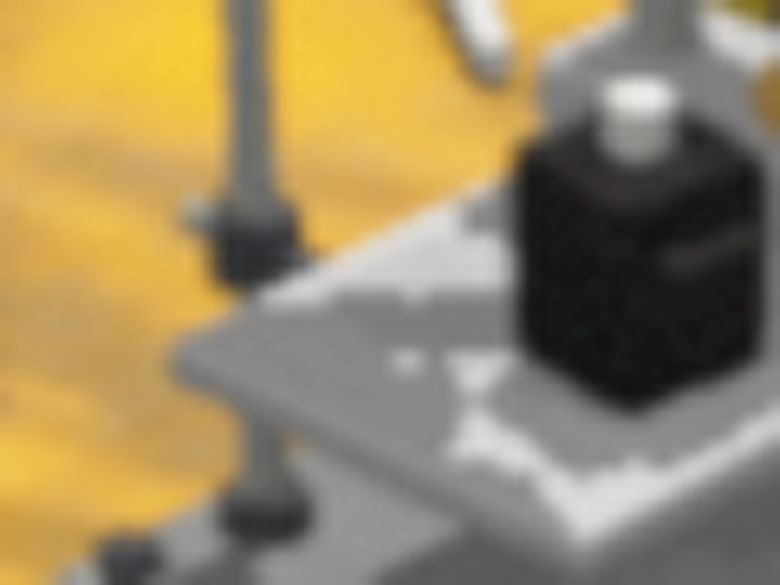

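```bash
python3 - <<'E'
from h import *
im=cv2.imread("pics/w26.png")[300:340,290:340]; a=cv2.resize(im,None,fx=12,fy=12,interpolation=cv2.INTER_LANCZOS4)
a=cv2.convertScaleAbs(a,alpha=1.6,beta=10)
cv2.imwrite("pics/w26e.png",a)
im=cv2.imread("pics/w25.png")[315:345,290:335]; a=cv2.resize(im,None,fx=16,fy=16,interpolation=cv2.INTER_LANCZOS4)
cv2.imwrite("pics/w25e.png",cv2.convertScaleAbs(a,alpha=1.6,beta=10))
E
```

```text
(no output)
```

View pics/w26e.png

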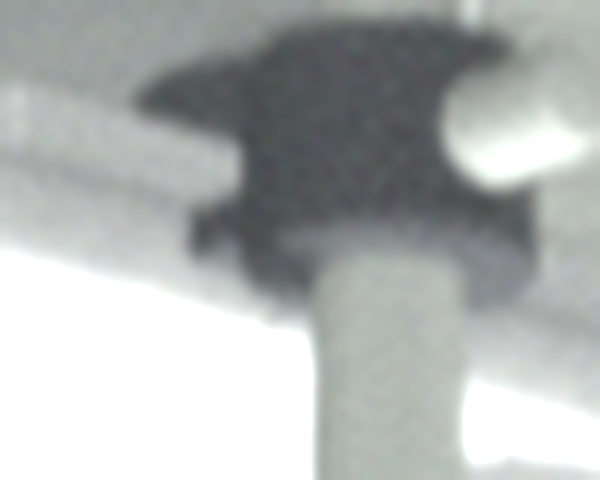

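View pics/w25e.png

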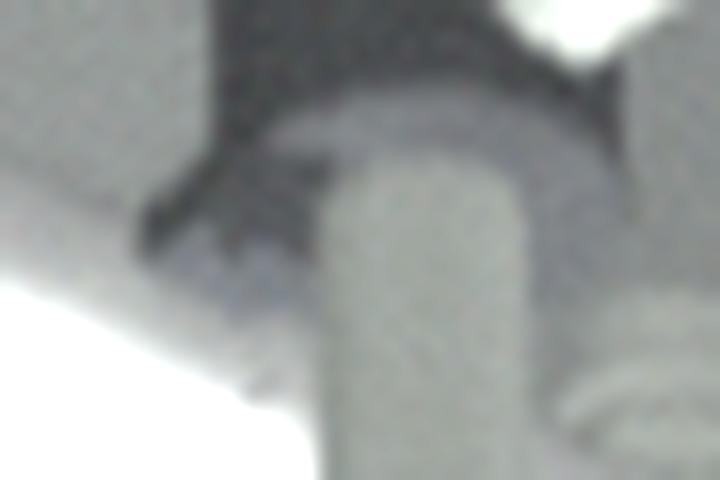

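```bash
python3 - <<'E'
import numpy as np
u=lambda a:np.array([np.cos(np.radians(a)),np.sin(np.radians(a))])*60
s=118.0;print([ [round(float(v),1) for v in u(s-8.5*k)-u(s)] for k in range(1,7)])
E
```

```text
[[8.1, 3.6], [16.7, 5.9], [25.6, 7.0], [34.4, 6.7], [43.2, 5.1], [51.6, 2.3]]
```

Request:
play_rows:
  moves:
    - {"translation": [0.0081, 0.0036, 0], "delta_rot": [0, 0, 0], "jaw": 0}
    - {"translation": [0.0167, 0.0059, 0], "delta_rot": [0, 0, 0], "jaw": 0}
    - {"translation": [0.0256, 0.007, 0], "delta_rot": [0, 0, 0], "jaw": 0}
    - {"translation": [0.0344, 0.0067, 0], "delta_rot": [0, 0, 0], "jaw": 0}
    - {"translation": [0.0432, 0.0051, 0], "delta_rot": [0, 0, 0], "jaw": 0}
    - {"translation": [0.0516, 0.0023, 0], "delta_rot": [0, 0, 0], "jaw": 0}
    - {"translation": [0.0516, 0.0023, 0], "delta_rot": [0, 0, 0], "jaw": 0}
    - {"translation": [0.0516, 0.0023, 0], "delta_rot": [0, 0, 0], "jaw": 0}

```text
time: 26.0
position: [0.5685, -0.059, 0.1767]
orientation: [[0.26, -0.002, -0.966], [0.966, -0.005, 0.26], [-0.006, -1.0, 0.0]]
force: [-1.5, -1.4, 10.0]
gripper_width: 0.0212
```

Request:
play_rows:
  moves:
    - {"translation": [0, 0, 0], "delta_rot": [0, 0, 0], "jaw": 0.3}
    - {"translation": [0, 0, 0], "delta_rot": [0, 0, 0], "jaw": 0.6}
    - {"translation": [0, 0, 0], "delta_rot": [0, 0, 0], "jaw": 0.6}
    - {"translation": [0, 0, 0], "delta_rot": [0, 0, 0], "jaw": 0.6}
    - {"translation": [0, 0, 0.03], "delta_rot": [0, 0, 0], "jaw": 0.6}
    - {"translation": [0, 0, 0.065], "delta_rot": [0, 0, 0], "jaw": 0.6}
    - {"translation": [0, 0, 0.08], "delta_rot": [0, 0, 0], "jaw": 0.6}
    - {"translation": [-0.02, -0.02, 0.085], "delta_rot": [0, 0, 0], "jaw": 0.6}

```text
time: 26.67
position: [0.5505, -0.0766, 0.2633]
orientation: [[0.257, 0.004, -0.966], [0.966, -0.004, 0.257], [-0.003, -1.0, -0.004]]
force: [-0.3, 0.2, -0.8]
gripper_width: 0.0509
```

```bash
python3 - <<'E'
from h import *
from scipy.spatial.transform import Rotation as Ro
s=ctrl.get_state();R=s["orientation"];print(s["time"],s["position"],s["q"].round(2))
snap("scene","s29");crop("s29",255,150,315,195,13,"s29c")
def V(d,tilt=0):
    th=np.radians(d);x=np.array([np.cos(th),np.sin(th),0]);y0=np.array([0,0,-1.]);z=np.cross(x,y0);return Ro.from_rotvec(np.radians(tilt)*np.cross(y0,-z)).as_matrix()@np.column_stack([x,y0,z])
for d,t in ((115,15),(130,20),(150,25)):
    F=V(d,t); off=-.143*F[:,1]+.072*F[:,2]; print(d,t,Ro.from_matrix(F@R.T).as_rotvec(degrees=True).round(1),off.round(3))
E
```

```text
26.6667 [ 0.55050814 -0.07658897  0.26325978] [-0.27  0.37  1.39 -0.    1.38 -1.58]
115 15 [  1.5 -15.   39.7] [-0.097 -0.045  0.119]
130 20 [  4.6 -20.   54.4] [-0.089 -0.075  0.11 ]
150 25 [ 10.3 -24.5  73.7] [-0.063 -0.109  0.099]
```

View pics/s29c.png

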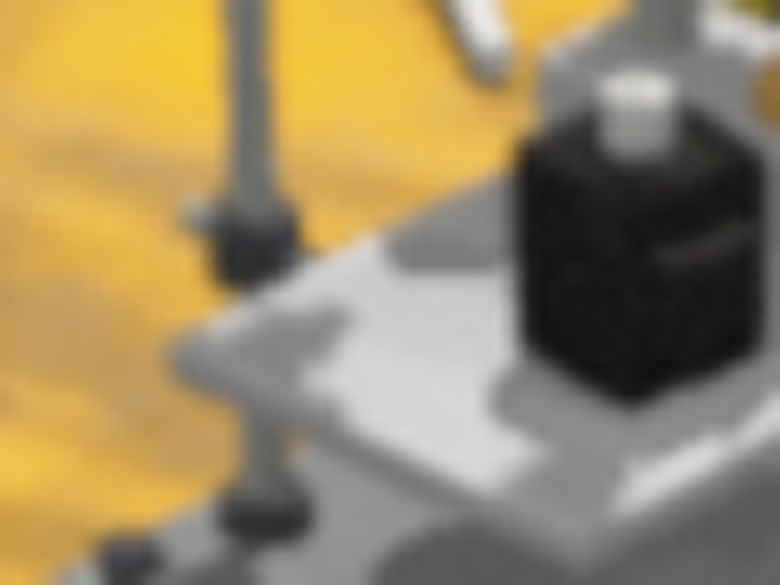

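Request:
play_rows:
  moves:
    - {"translation": [-0.025, -0.01, 0.01], "delta_rot": [0.5, -2, 6.5], "jaw": 0.6}
    - {"translation": [-0.05, -0.02, 0.01], "delta_rot": [1, -5, 13], "jaw": 0.6}
    - {"translation": [-0.075, -0.03, 0], "delta_rot": [2, -7.5, 19.5], "jaw": 0.6}
    - {"translation": [-0.1, -0.04, -0.02], "delta_rot": [3, -10, 26], "jaw": 0.6}
    - {"translation": [-0.125, -0.05, -0.04], "delta_rot": [4, -12.5, 32.5], "jaw": 0.6}
    - {"translation": [-0.136, -0.06, -0.06], "delta_rot": [5, -15, 39], "jaw": 0.6}
    - {"translation": [-0.136, -0.062, -0.08], "delta_rot": [6, -18, 45.5], "jaw": 0.6}
    - {"translation": [-0.136, -0.062, -0.1], "delta_rot": [7, -21, 52], "jaw": 0.6}

```text
time: 27.38
position: [0.4109, -0.1405, 0.1648]
orientation: [[-0.495, 0.233, -0.837], [0.867, 0.196, -0.458], [0.057, -0.952, -0.299]]
force: [0.8, 0.7, 0.2]
gripper_width: 0.051
```

```bash
python3 - <<'E'
from h import *
from scipy.spatial.transform import Rotation as Ro
s=ctrl.get_state();R=s["orientation"];print(s["time"],s["position"],s["q"].round(2))
def V(d,tilt=0):
    th=np.radians(d);x=np.array([np.cos(th),np.sin(th),0]);y0=np.array([0,0,-1.]);z=np.cross(x,y0);return Ro.from_rotvec(np.radians(tilt)*np.cross(y0,-z)).as_matrix()@np.column_stack([x,y0,z])
for d,t in ((140,28),(130,28),(130,20)):
    print(d,t,Ro.from_matrix(V(d,t)@R.T).as_rotvec(degrees=True).round(1))
E
```

```text
27.3833 [ 0.4108812  -0.14052934  0.16483116] [-0.73  0.2   1.98  0.38  0.95 -3.04]
140 28 [  4.3 -10.3  19.9]
130 28 [  3.4 -10.5   9.9]
130 20 [-1.2 -4.  10.2]
```

Request:
play_rows:
  moves:
    - {"translation": [0, 0, 0], "delta_rot": [0, 0, 0], "jaw": 0.6}
    - {"translation": [0, 0, 0], "delta_rot": [0, 0, 0], "jaw": 0.6}

```text
time: 27.55
position: [0.4112, -0.1402, 0.1649]
orientation: [[-0.488, 0.229, -0.842], [0.871, 0.197, -0.451], [0.063, -0.953, -0.295]]
force: [0.6, 0.5, 0.3]
gripper_width: 0.051
```

```bash
python3 - <<'E'
from h import *
d=snap("wrist","w30");print("cam",-d["R"].T@d["t"],d["R"][2], proj("w30",[.4877,-.0501,.0663]))
E
```

```text
cam [ 0.31877793 -0.20022004  0.28063087] [ 0.45706715  0.3156374  -0.83154234] [368.00929555 324.98855738]
```

View pics/w30.png

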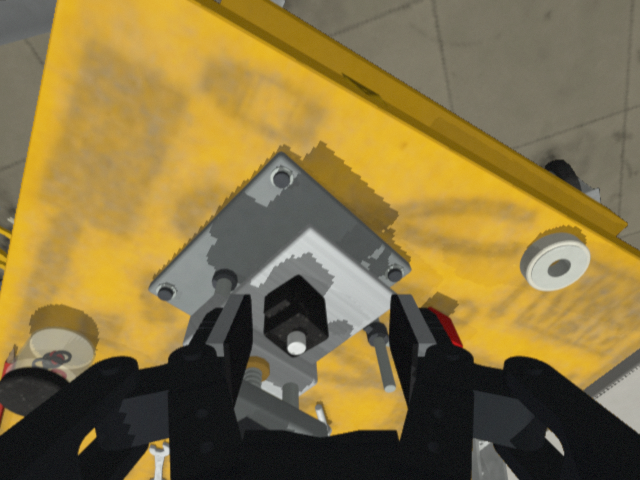

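```bash
python3 - <<'E'
from h import *
crop("w30",345,295,405,345,13,"w30c")
e=np.radians(-15.8);n=np.array([np.sin(e),-np.cos(e),0]);t=np.array([np.cos(e),np.sin(e),0]);P=np.array([.4877,-.0501,.0663])
p0=proj("w30",P);print(p0, proj("w30",P+.006*t), proj("w30",P-.006*n))
for dz in (0,.001,.002,-.001):
    q=proj("w30",P+.0015*n+[0,0,dz]);q2=proj("w30",P+.0015*n+.01*t+[0,0,dz]);s=(q2-q)/np.linalg.norm(q2-q);v=q-p0
    print(dz,"perp px",s[0]*v[1]-s[1]*v[0],s)
E
```

```text
[368.00929555 324.98855738] [361.94711155 329.35501577] [373.3201175  328.83585649]
0 perp px 1.573734951716411 [-0.81056928  0.58564275]
0.001 perp px 0.6435286960920327 [-0.81107667  0.58493986]
0.002 perp px -0.2925400742203986 [-0.81158663  0.58423209]
-0.001 perp px 2.498131517756638 [-0.81006447  0.58634082]
```

View pics/w30c.png

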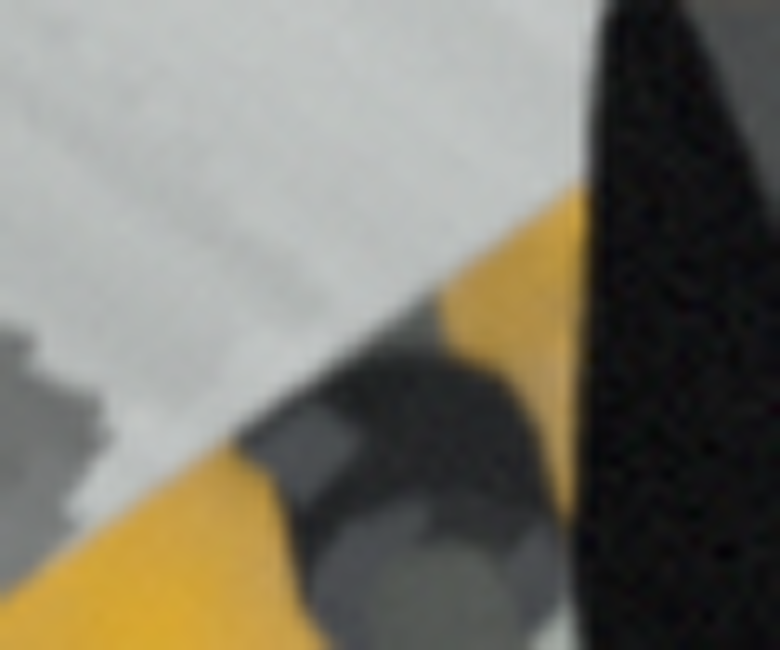

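```bash
python3 - <<'E'
from h import *
im=cv2.imread("pics/w30.png")[318:338,358:382]; a=cv2.resize(im,None,fx=32,fy=32,interpolation=cv2.INTER_CUBIC)
cv2.imwrite("pics/w30e.png",cv2.convertScaleAbs(a,alpha=1.3,beta=0))
g=cv2.cvtColor(cv2.imread("pics/w30.png"),cv2.COLOR_BGR2GRAY); print(g[322:336,360:376])
E
```

```text
[[181 181 187 192 194 193 195 197 193 185 155 120  86  58  54  48]
 [179 181 188 192 192 194 195 191 180 146  99  64  46  39  36  37]
 [180 182 188 190 190 192 185 162 130  85  51  37  33  36  33  35]
 [184 189 188 190 188 177 144 103  72  53  39  39  31  33  35  35]
 [189 187 187 184 165 131  88  63  67  65  53  40  34  33  37  35]
 [188 187 179 151 115  79  67  72  75  74  68  56  45  38  37  37]
 [189 179 155 101  70  68  74  77  78  76  76  70  59  44  39  36]
 [178 160 133  89  73  76  79  80  77  78  78  75  58  44  42  39]
 [161 148 136 114  96  83  78  80  77  78  74  64  47  43  37  43]
 [155 150 144 135 124 106  82  76  76  73  63  47  42  39  38  39]
 [156 152 150 145 140 127  81  72  74  64  45  37  37  41  39  38]
 [159 157 152 151 149 139  90  61  62  43  36  37  40  40  44  52]
 [162 158 157 154 154 148 108  54  43  38  38  41  48  54  62  66]
 [162 160 159 157 157 150 123  55  35  36  40  59  68  68  73  74]]
```

View pics/w30e.png

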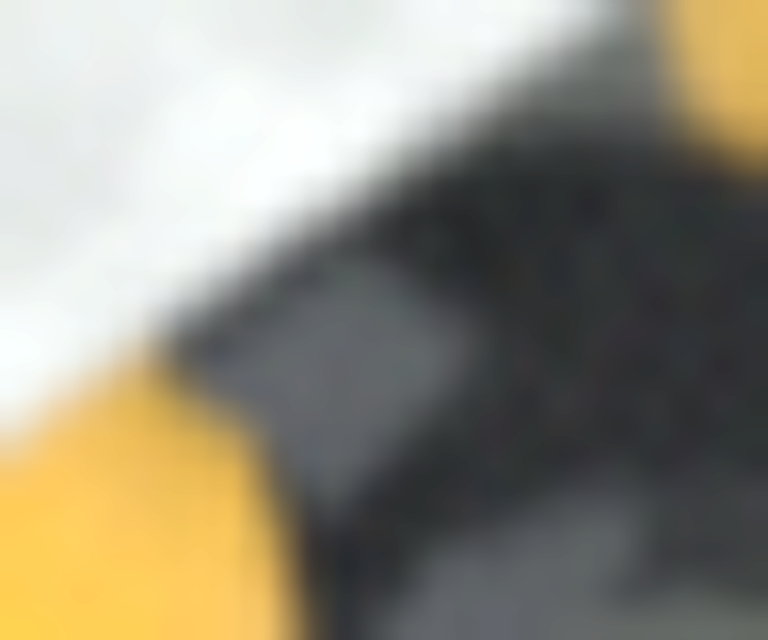

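```bash
python3 - <<'E'
from h import *
e=np.radians(-15.8);n=np.array([np.sin(e),-np.cos(e),0]);t=np.array([np.cos(e),np.sin(e),0]);P=np.array([.4877,-.0501,.0663])
E0=P+.0015*n
for px in [(363.5,327),(369.35,323),(366.45,325),(345+20/13,295+588/13),(345+560/13,295+203/13)]:
    o,r=ray("w30",*px); X=o+r*(n@(E0-o))/(n@r); print(X.round(4))
# rod top check: w30 rod top
print(proj("w30",[.4932,-.0380,.1127]))
print("w25 edge via known lateral:")
for b in (0,.0007):
  for u,v in [(0,325),(232,436),(345,490)]:
    o,r=ray("w25",280+u/12,300+v/12); X=o+r*(n@(E0+b*n-o))/(n@r); print(b,X.round(4))
for b in (0,.0007):
  for u,v in [(110,230),(448,320),(525,348)]:
    o,r=ray("w26",250+u/8,285+v/8); X=o+r*(n@(E0+b*n-o))/(n@r); print("w26",b,X.round(4))
g=cv2.cvtColor(cv2.imread("pics/w26.png"),cv2.COLOR_BGR2GRAY)
print(g[300:335,290]);print(g[300:335,275])
g=cv2.cvtColor(cv2.imread("pics/w25.png"),cv2.COLOR_BGR2GRAY)
print(g[315:345,290])
crop("w30",360,330,410,400,10,"w30r")
E
```

```text
[ 0.4904 -0.0524  0.0669]
[ 0.4849 -0.0509  0.0671]
[ 0.4876 -0.0516  0.067 ]
[ 0.507  -0.0571  0.0678]
[ 0.468  -0.0461  0.0681]
[390.0586581  387.57879843]
w25 edge via known lateral:
0 [ 0.4742 -0.0478  0.0688]
0 [ 0.4886 -0.0519  0.0689]
0 [ 0.4958 -0.054   0.0689]
0.0007 [ 0.4745 -0.0486  0.0682]
0.0007 [ 0.4889 -0.0527  0.0682]
0.0007 [ 0.4962 -0.0548  0.0683]
w26 0 [ 0.4563 -0.0428  0.0694]
w26 0 [ 0.4883 -0.0518  0.0689]
w26 0 [ 0.4962 -0.0541  0.0694]
w26 0.0007 [ 0.4566 -0.0436  0.0691]
w26 0.0007 [ 0.4886 -0.0526  0.0686]
w26 0.0007 [ 0.4966 -0.0549  0.0691]
[ 91  91  93  93  92  95  99 110 116 116 114 112 104 102 109 112 115 120
 121 131 143 165 185 194 197 197 195 192 189 191 192 190 190 187 185]
[ 93  95  95  93  94  95  95  93  97 106 113 114 113 116 121 132 150 175
 189 198 198 201 201 199 199 198 199 196 197 197 197 193 189 189 189]
[ 89  90  91  88  90  90  88  91  89  87  90  97 100 106 107 113 123 142
 161 175 185 195 196 195 195 189 181 180 178 178]
```

View pics/w30r.png

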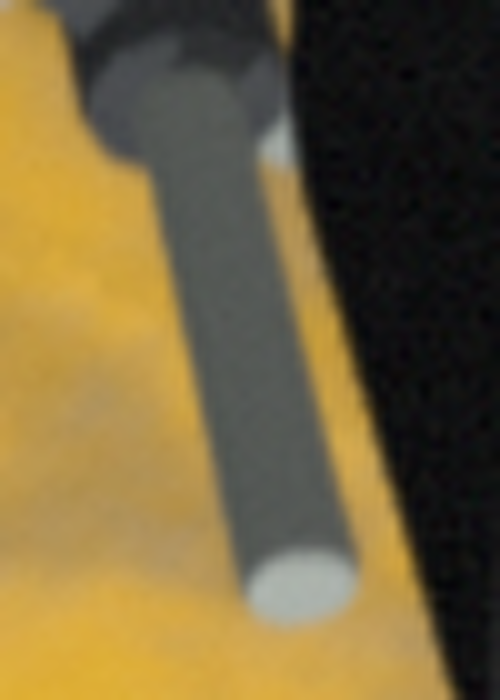

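```bash
cat >> h.py <<'E'
from scipy.spatial.transform import Rotation as Ro
R25=np.array([[.906,.199,-.373],[.422,-.375,.825],[.025,-.905,-.424]]);P25=np.array([.4614,.0334,.1201])
def togo(P=P25,R=R25):
    s=ctrl.get_state();print(s["time"],"q",s["q"].round(2),"dp",(P-s["position"]).round(4),"rv",Ro.from_matrix(R@s["orientation"].T).as_rotvec(degrees=True).round(1))
E
python3 -c "
from h import *
togo()"
```

```text
27.6 q [-0.73  0.2   1.97  0.38  0.96 -3.02] dp [ 0.0493  0.1737 -0.0457] rv [ -4.9  -7.7 -94.5]
```

Request:
play_rows:
  moves:
    - {"translation": [0, 0.015, 0.03], "delta_rot": [0, -0.5, -7], "jaw": 0.6}
    - {"translation": [0, 0.035, 0.06], "delta_rot": [-0.5, -1, -14], "jaw": 0.6}
    - {"translation": [0.005, 0.06, 0.08], "delta_rot": [-1, -1.5, -21], "jaw": 0.6}
    - {"translation": [0.01, 0.085, 0.08], "delta_rot": [-1.5, -2.2, -28], "jaw": 0.6}
    - {"translation": [0.015, 0.11, 0.08], "delta_rot": [-2, -3, -35], "jaw": 0.6}
    - {"translation": [0.02, 0.135, 0.08], "delta_rot": [-2.2, -3.5, -42], "jaw": 0.6}
    - {"translation": [0.03, 0.16, 0.07], "delta_rot": [-2.5, -4, -49], "jaw": 0.6}
    - {"translation": [0.04, 0.174, 0.05], "delta_rot": [-3, -4.5, -56], "jaw": 0.6}

```text
time: 28.27
position: [0.444, 0.0137, 0.232]
orientation: [[0.162, 0.334, -0.929], [0.987, -0.045, 0.156], [0.01, -0.942, -0.337]]
force: [0.6, -0.2, -0.7]
gripper_width: 0.051
```

```bash
python3 -c "
from h import *
togo()"
```

```text
28.2667 q [-0.14  0.01  1.99  0.    0.79 -1.55] dp [ 0.0174  0.0197 -0.1119] rv [ -2.7  -5.  -55.7]
```

Request:
play_rows:
  moves:
    - {"translation": [0.003, 0.003, -0.015], "delta_rot": [-0.3, -0.6, -7], "jaw": 0.6}
    - {"translation": [0.006, 0.006, -0.03], "delta_rot": [-0.6, -1.2, -14], "jaw": 0.6}
    - {"translation": [0.009, 0.01, -0.045], "delta_rot": [-1, -1.8, -21], "jaw": 0.6}
    - {"translation": [0.012, 0.013, -0.06], "delta_rot": [-1.3, -2.5, -28], "jaw": 0.6}
    - {"translation": [0.015, 0.016, -0.075], "delta_rot": [-1.7, -3.1, -35], "jaw": 0.6}
    - {"translation": [0.0174, 0.0197, -0.09], "delta_rot": [-2, -3.8, -42], "jaw": 0.6}
    - {"translation": [0.0174, 0.0197, -0.105], "delta_rot": [-2.4, -4.4, -49], "jaw": 0.6}
    - {"translation": [0.0174, 0.0197, -0.112], "delta_rot": [-2.7, -5, -55.7], "jaw": 0.6}

```text
time: 28.93
position: [0.4608, 0.0327, 0.1184]
orientation: [[0.785, 0.256, -0.564], [0.619, -0.304, 0.724], [0.014, -0.917, -0.398]]
force: [0.4, -0.6, 0.3]
gripper_width: 0.0511
```

```bash
python3 -c "
from h import *
togo()"
```

```text
28.9333 q [ 0.13  0.31  2.03 -0.59  0.65 -0.09] dp [0.0006 0.0007 0.0017] rv [ -1.1  -1.4 -13.3]
```

Request:
play_rows:
  moves:
    - {"translation": [0, 0, 0.001], "delta_rot": [-0.5, -0.7, -6.7], "jaw": 0.6}
    - {"translation": [0, 0, 0.001], "delta_rot": [-1.1, -1.4, -13.3], "jaw": 0.6}
    - {"translation": [0, 0, 0.001], "delta_rot": [-1.1, -1.4, -13.3], "jaw": 0.6}
    - {"translation": [0, 0, 0.001], "delta_rot": [-1.1, -1.4, -13.3], "jaw": 0.6}

```text
time: 29.27
position: [0.461, 0.0327, 0.1197]
orientation: [[0.902, 0.201, -0.383], [0.432, -0.372, 0.822], [0.023, -0.906, -0.422]]
force: [-0.5, -0.1, 0.2]
gripper_width: 0.0513
```

```bash
python3 - <<'E'
from h import *
togo();snap("wrist","w31");crop("w31",280,300,340,350,12,"w31d")
print(proj("w31",[.4877,-.0501,.0663]),proj("w31",[.4932,-.0380,.1127]))
e=np.radians(-15.8);n=np.array([np.sin(e),-np.cos(e),0]);t=np.array([np.cos(e),np.sin(e),0]);P=np.array([.4877,-.0501,.0663])
p0=proj("w31",P)
for b in(0,.0007):
  for dz in (-.001,0,.001,.002):
    q=proj("w31",P+(.0015+b)*n+[0,0,dz]);q2=proj("w31",P+(.0015+b)*n+.01*t+[0,0,dz])
    print(b,dz,12*(q[1]+(q2[1]-q[1])/(q2[0]-q[0])*(p0[0]-q[0])-p0[1]))
E
```

```text
29.2667 q [ 0.18  0.35  1.98 -0.61  0.77  0.18] dp [0.0004 0.0007 0.0004] rv [-0.1 -0.1 -0.6]
[298.84975906 331.37159104] [316.55557181 395.22099823]
0 -0.001 6.414264045220307
0 0 22.63504398181408
0 0.001 38.95035342303663
0 0.002 55.36102111518903
0.0007 -0.001 16.907353719291677
0.0007 0 33.12079438729256
0.0007 0.001 49.42850122720097
0.0007 0.002 65.83129874187034
```

View pics/w31d.png

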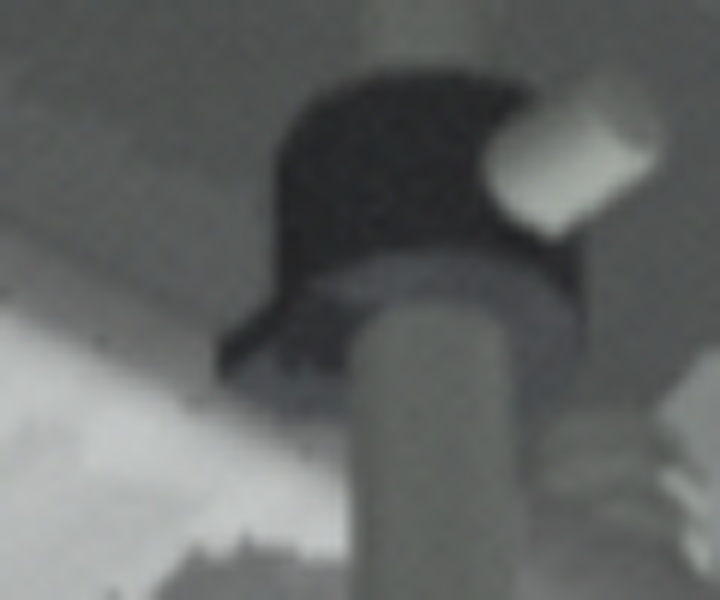

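```bash
python3 - <<'E'
from h import *
print("rodtop pred",proj("s29",[.4932,-.0380,.1127]),"collar top pred",proj("s29",[.4932,-.0380,.0665]))
crop("s29",262,140,292,185,16,"s29e")
im=cv2.imread("pics/s29e.png");cv2.imwrite("pics/s29e.png",im)
e=np.radians(-15.8);n=np.array([np.sin(e),-np.cos(e),0]);t=np.array([np.cos(e),np.sin(e),0]);P=np.array([.4877,-.0501,.0663])
for q in (P,P+.005*t,P-.005*n,P+.0015*n):print(((proj("s29",q)-[262,140])*16).round())
E
```

```text
rodtop pred [273.75996312 146.82530932] collar top pred [274.52210316 166.84728838]
[261. 470.]
[289. 456.]
[234. 457.]
[270. 474.]
```

View pics/s29e.png

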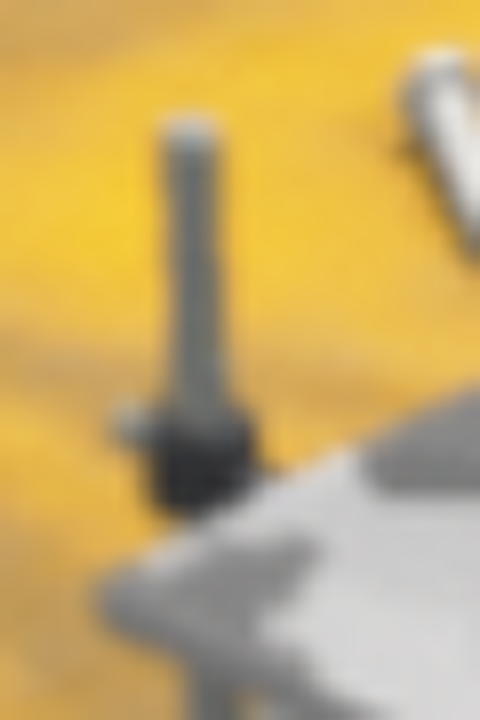

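Request:
play_rows:
  moves:
    - {"translation": [-0.01, 0.005, 0.03], "delta_rot": [0, 0, 0], "jaw": 0.6}
    - {"translation": [-0.02, 0.01, 0.06], "delta_rot": [0, 0, 0], "jaw": 0.6}
    - {"translation": [-0.03, 0.01, 0.09], "delta_rot": [0, 0, 0], "jaw": 0.6}
    - {"translation": [-0.03, 0.01, 0.1], "delta_rot": [0, 0, 0], "jaw": 0.6}
    - {"translation": [-0.03, 0.01, 0.1], "delta_rot": [0, 0, 0], "jaw": 0.6}

```text
time: 29.73
position: [0.4307, 0.0416, 0.2222]
orientation: [[0.902, 0.204, -0.379], [0.43, -0.371, 0.823], [0.027, -0.906, -0.423]]
force: [-0.2, -0.5, -0.2]
gripper_width: 0.051
```

```bash
python3 - <<'E'
from h import *
snap("wrist","w32");snap("scene","s32");crop("s32",170,60,430,220,3,"s32c");s=ctrl.get_state();print(s["time"],s["position"],s["force"])
E
```

```text
29.8333 [0.42952127 0.04119191 0.21894008] [-0.01119411  0.33111549  1.02323651]
```

View pics/s32c.png

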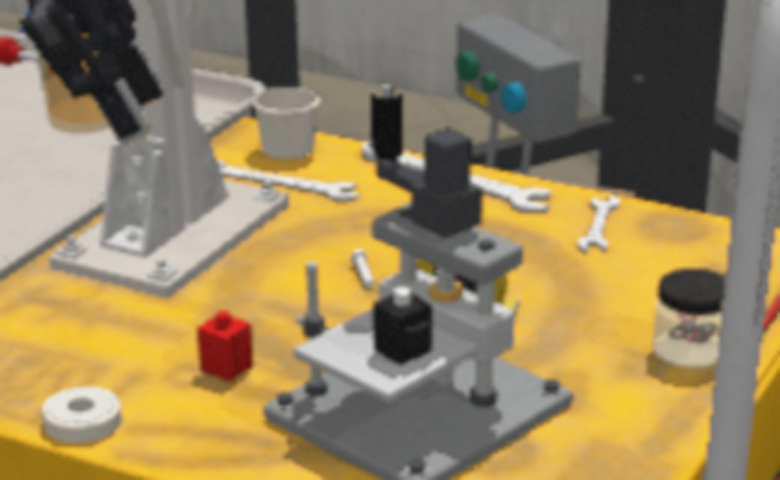

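View pics/w32.png

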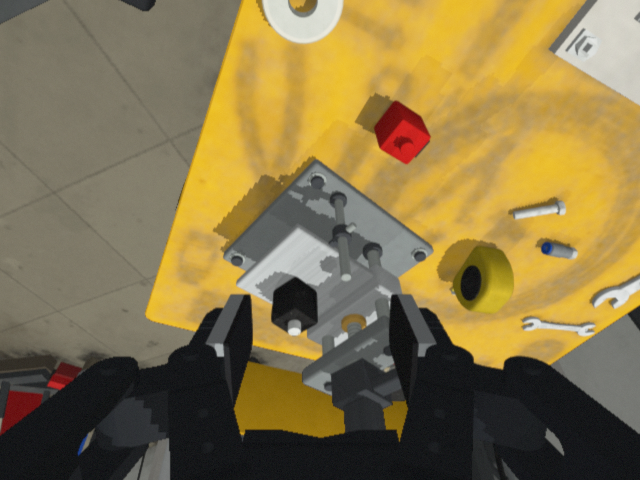

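The crank is still seated on the shaft, the coil stands on the deck, the other items are where they were, and the gripper is clear of everything. I'm handing in now.

```bash
python3 -c "
from bench import ctrl
print(ctrl.job_done())"
```

```text
the job is handed in; nothing more can be done
None
```

The crank is on the shaft and the deck is wound up to the index, level to about half a millimetre. I handed the job in at about 29.8 s.

- **Fitting the crank:** I gripped it by its boss and turned it to the square's angle, measured in the wrist view at about 14°. It went down in small steps without resistance until it touched the collar. The underside height matched full seating to 0.1 mm, with about 10 N of contact.
- **Winding:** I wound clockwise by the handle for 2.25 turns. Close wrist views then showed the deck about 1.5–2 mm too high. I backed it off by 105° and finished with 51° clockwise, a net 1.5 mm down.
- **Level check:** The last three views put the deck at:
  - 0 mm in the scene view, after correcting it by the gauge rod's top;
  - +0.2 to +0.7 mm from the deck side;
  - +0.4 to +1.1 mm from the gauge side.

  The views did not fully agree: while it was 1.5–2 mm high, the uncorrected scene view read only about +0.8 mm. The plate's edge looks rounded in the pictures, so I can't be surer than about ±0.5 mm.
- **Final state:** The crank is seated, the coil is upright on the deck, and the gripper is open and clear. The tape measure, thread tape and jar look undisturbed; I checked these by eye only.

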